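Scrape the sorting board clear and snap the scraper back in its clips

ROBOT

A 7-joint arm with a two-finger parallel gripper is mounted at the origin on the work surface. World frame = base frame: x ahead of the robot, y to its left, z up, the work surface at z = 0. Lengths are in mm, angles in degrees, forces in N, time in s.
With the tool pointing down it reaches from about 425 to 875 mm from the base axis. Payload 9.9 kg.
Tool frame: the origin (TCP) lies on the mounting face of the last link; the fingertips stand 173 mm ahead of it and the grasp point (between the pads) lies 155 mm ahead of it; x points along the fingers, z is the direction in which the jaws open and shut, and the axes are right-handed (so a half turn about x gives the same grasp; the last joint's range is limited). The gripper opens to 85 mm and grips with 20 to 120 N. Pads are 22 mm wide; open, the fingers measure 114 mm over their backs; the gripper's body (76 mm by 85 mm) begins 54 mm behind the grasp point. The pads swing forward as they close: fully open they stand 13 mm farther back than shut.
Start: joints at [71.86, 32.985, 1.427, 82.34, -0.859, 64.687, -3.237], TCP at [155.729, -656.797, 404.689] pointing down, gripper open.
Joint ranges: [-157.87, 157.87], [-19.46, 123.44], [-87.15, 90], [11.01, 140.99], [-62.26, 242.26], [9.8, 113.94], [-161.44, 161.44]. Speed limits (degrees/s): [127.2, 127.2, 172.46, 172.46, 180, 180, 180].

INTERFACE

Orientations are given as [roll, pitch, yaw] about the fixed x, y, z axes, in that order (R = Rz(yaw) Ry(pitch) Rx(roll)).
In Python, from station import manip gives the robot as it stands.
- The arm moves only by the tool step_arm, never from a script. Its argument "targets" is a list of rows, each an object of numbers: "tx", "ty", "tz": the shift along the tool's x, y, z as a fraction of full scale; "wx", "wy", "wz": the turn, a rotation vector about the tool's x, y, z as a fraction of full scale. A call has 1 to 12 rows; each row is the pose to reach, as a shift and turn from the pose measured when the call began, along the tool's axes at that moment; what a row does not reach only later rows make up. Full scale, the value 1, is 100 mm for a shift and 30 degrees for a turn. A row lasts 1/8 s, in which the tool goes at most 62.5 mm and 10.7 degrees, less where a joint would pass 70% of its speed; a pose out of reach is approached as far as the arm can. A call with a number of a shift or a turn outside -1 to 1 is refused whole. A call with a gripper value outside its range is refused whole. "gripper" is the opening, from 0 (shut) to 1 (fully open), set as the call begins (left out, the last holds). The fingers move at their own pace and stop on an object; "grip_force" is the grip in N (left out, the last holds). Time passes only in rows, so rows that repeat a pose let the fingers close. It gives the time, the measured TCP pose, the force and the opening at its end, in the units of the state.
- manip.read_state(): the state, without advancing time (a new reading comes with each control period).
- manip.snapshot(name): name is "scene" or "top" or "wrist"; returns the picture (384x512x3 uint8, red, green, blue); there is no depth.
- manip.camera_model(name): a dict with "fx", "fy", "cx", "cy" (pixels), "view" (4x4, takes a point from world to camera coordinates); the wrist camera has in their place "T_tool_cam" (4x4, takes a point from camera to tool coordinates, whose origin is the TCP and whose axes are the tool frame's). Camera axes: x right, y down, z forward; pixel columns grow to the right and rows downward; lengths in mm; the calibration is good to about 2 mm. A picture is of the moment at which its call begins: read the wrist's pose just before it. camera_model takes no time and is no camera call.
- manip.hand_in(): hands the job in, once; it reports no verdict.
The state is a dict: "time": time; "qpos": joint angles; "qvel": joint speeds; "effort": joint torques, N m; "position": TCP position; "ee_rot": TCP orientation; "contact_force": force on the tool from outside, world axes, zero at the start; "wrist_torque": the same for the moment, N m; "grip_width": finger opening in mm.
Only numpy, scipy, OpenCV 4.12 (cv2) and the standard library are available. Lean on these libraries where they do the work, as an engineer would, in place of code of your own. Each camera call takes 0.05 s, during which the arm holds its last target.

TASK

Take the scraper from its slotted rest and use it to sweep all five bark and stone chips off the sorting board into the blue tray, moving the chips only with the scraper, letting none fall anywhere else and not bumping the clear shield. Then press the scraper's round spine straight down into the two green spring clips until it is fully home in both, and let go. Leave the sample cups and the jar where they stand.

Things in the scene. Friction and masses are not known exactly. Their poses are not given: they have to be found in the camera images.
- board: sorting board, fixed on a plank riser 70 mm high that carries everything: white top 60 mm above its origin (130 above the table), no rims. Origin on the riser; own x points away from the robot, y along the board to the left. Top spans x -185..150, y -125..125 mm (own frame). The chips start within x -70..82, y -85..85; two sample cups stand on the near strip at about x -150
- shield: fixed clear sheet over the far part of the board, board's origin and axes. Spans x 20..150, y -150..150 mm; underside, with an aluminium front strip at x 20..28, at own z = 250 mm (190 above the board top). Two 12 mm square posts at x 144, y -143 and 143. No room for an upright hand under it: lean the hand back 25 to 40 degrees, toward the robot, to reach chips there
- tray: open blue catch tray, fixed, 240 x 115 x 45 mm high, 4 mm wall, axes parallel to the board's. Origin at the centre of its underside, on the riser. It stands against one end (+y or -y) of the board, centre 186 mm from the board's origin; swept chips drop into it over that end
- crate: open grey crate of the same size at the board's other end, holding three lidded sample cups; no chip belongs there
- scraper: loose, about 150 g. Orange blade 90 mm long (own x), 8 thick (y); origin at the middle of its lower edge, z up. Above it a round aluminium spine, 16 mm diameter, 148 long along x, axis at z 44, sticking out 29 past each blade end. A black rubber stem, 16 wide (y), 24 deep, rises 74 mm from the spine's middle, leaning 35 degrees from z toward own -x. It starts upright, blade in the slot of the rest
- stem_grip (a point): on the scraper: grip point inside the stem, 48 mm up it from the spine axis (own x -27.5, z 83.3 mm); hold across the 16 mm width (own y)
- spine_mid (a point): on the scraper: middle of the spine's axis (own z 44 mm)
- rest: dark wood slotted block, fixed on a pale 130 x 70 x 50 mm plinth, where the scraper starts; 112 x 38 x 40 mm, slot along own x, 12 mm wide, 98 mm long, 36 mm deep, floor at own z = 4 mm. Origin at the centre of the plinth's top (120 mm above the table). Lift the scraper at least 40 mm straight up to clear it
- clip: spring clip stand, fixed: grey foot 170 x 100 x 8 mm on a 50 mm pale plinth, two grey posts (top at own z 55 mm) at own x -59 and 59, each with two green spring fingers up to 80; lips at z 70.5 leave a 12 mm mouth. Origin under the foot's centre. Own x runs through both clips. The spine's ends go in the clips, blade between the posts (6 mm play each end). Pushed straight down it snaps in, about 8 to 15 N for both
- clip_seat (a point): midway between the two clips: where the middle of the spine's axis lies when fully home, 63 mm above the stand's origin; axes as the clip stand
- chip1: dark bark chip 30 x 18 x 9 mm, loose, about 12 g; origin at the centre of its underside; starts on the board
- chip2: brown wood chip 26 x 20 x 8 mm, loose, about 12 g; origin at the centre of its underside; starts on the board
- chip3: grey stone, 24 mm across, 11 mm high, loose, about 12 g; origin at the centre of its underside; starts on the board
- chip4: reddish stone, 20 mm across, 10 mm high, loose, about 12 g; origin at the centre of its underside; starts on the board
- chip5: dark root piece 34 x 13 x 10 mm, loose, about 12 g; origin at the centre of its underside; starts on the board
- cup1: lidded white sample cup, 52 mm across, 60 mm high, origin under its centre; stands on the near strip of the board; leave alone
- cup2: lidded white sample cup, 52 mm across, 60 mm high, origin under its centre; stands on the near strip of the board; leave alone
- cup3: lidded white sample cup, 52 mm across, 60 mm high, origin under its centre; stands in the grey crate; leave alone
- cup4: lidded white sample cup, 52 mm across, 60 mm high, origin under its centre; stands in the grey crate; leave alone
- cup5: lidded white sample cup, 52 mm across, 60 mm high, origin under its centre; stands in the grey crate; leave alone
- jar: amber glass jar, 70 mm across, 110 mm high, near the left near corner of the board; origin under its centre; leave alone
Mind the look-alikes: they are no part of the job. There is more than one size of the scraper; the one meant has the size given above.

How it is judged (in metres and radians):
On the way, in this order (a step that is already met when the one before it is completed fails the run):
1. all five chips lie in the blue tray (x of chip1 in the frame of tray between -0.118 and 0.118 m and y of chip1 in the frame of tray between -0.056 and 0.056 m and z of each of chip1, chip2, chip3, chip4, chip5 in the frame of tray below 0.04 m and x of chip2 in the frame of tray between -0.118 and 0.118 m and y of chip2 in the frame of tray between -0.056 and 0.056 m and x of chip3 in the frame of tray between -0.118 and 0.118 m and y of chip3 in the frame of tray between -0.056 and 0.056 m and x of chip4 in the frame of tray between -0.118 and 0.118 m and y of chip4 in the frame of tray between -0.056 and 0.056 m and x of chip5 in the frame of tray between -0.118 and 0.118 m and y of chip5 in the frame of tray between -0.056 and 0.056 m), for 0.2 s.
2. the scraper's spine is home in both clips (z of spine_mid in the frame of clip_seat between -0.004 and 0.003 m and horizontal distance between spine_mid and clip_seat below 0.009 m and angle between the x axis of scraper and the x axis of clip, either way round below 0.07 rad and linear speed of scraper below 0.02 m/s), for 0.2 s.
At the end, for the whole second after the job is handed in: all five chips lie inside the blue tray, below its rim; the scraper rests in the clips with the middle of its spine within 3 mm in height (4 mm below) and 9 mm sideways or lengthwise of the clip seat, its spine within 4 degrees of the clip line (either way round), released and still (all of step 1 and all of step 2); the robot touches nothing.
It fails at once if a chip is touched by the gripper instead of the scraper (contact force between any of the fingers, the arm and chip1 above 0.3 N or contact force between any of the fingers, the arm and chip2 above 0.3 N or contact force between any of the fingers, the arm and chip3 above 0.3 N or contact force between any of the fingers, the arm and chip4 above 0.3 N or contact force between any of the fingers, the arm and chip5 above 0.3 N).
It fails at once if a sample cup or the jar is shoved more than 20 mm or tipped over (distance of any of cup1, cup2, cup3, cup4, cup5, jar from where it was at the start of the episode above 0.02 m or angle between any of cup1, cup2, cup3, cup4, cup5, jar's own z axis and vertical above 0.3 rad).
It fails at once if the clear shield is hit (more than 5 N) (contact force between anything else and shield above 5 N).
It fails at once if a chip is swept off the board on to the table or into the crate ((z of chip1 in the frame of board below 0.045 m and not (x of chip1 in the frame of tray between -0.13 and 0.13 m and y of chip1 in the frame of tray between -0.07 and 0.07 m)) or (z of chip2 in the frame of board below 0.045 m and not (x of chip2 in the frame of tray between -0.13 and 0.13 m and y of chip2 in the frame of tray between -0.07 and 0.07 m)) or (z of chip3 in the frame of board below 0.045 m and not (x of chip3 in the frame of tray between -0.13 and 0.13 m and y of chip3 in the frame of tray between -0.07 and 0.07 m)) or (z of chip4 in the frame of board below 0.045 m and not (x of chip4 in the frame of tray between -0.13 and 0.13 m and y of chip4 in the frame of tray between -0.07 and 0.07 m)) or (z of chip5 in the frame of board below 0.045 m and not (x of chip5 in the frame of tray between -0.13 and 0.13 m and y of chip5 in the frame of tray between -0.07 and 0.07 m))).
It also fails if it takes over 67 s, if anything falls off the work surface, if the arm or the gripper's body presses on something with over 40 N, if the wrist force passes 120 N, or if a joint passes its speed limit or range.

## Working session

There is one attempt and no reset: what is moved stays moved. The work goes in short steps, Python scripts to look and compute and a tool call to move; the robot and the scene stay as the last step left them, time stands still between calls to the robot, and variables do not carry over. Pictures are saved under pics/ and viewed, and the job is handed in when it is done.

Besides the shell and the picture viewer there is one more tool, called after ">>>" as name([rows], argument=value, ...), one row to a line, values as JSON. step_arm: Moves the arm, as the interface text tells. Its arguments: {"type":"object","properties":{"targets":{"type":"array"},"gripper":{"type":"number"},"grip_force":{"type":"number"}},"required":["targets"]}

```bash
ls; mkdir -p pics; cat > h.py <<'E'
import numpy as np, cv2
from station import manip
from scipy.spatial.transform import Rotation as R
def snap(n,f):
    s=manip.read_state(); im=manip.snapshot(n); cv2.imwrite('pics/'+f,im[:,:,::-1]); return s,im
def ray(n,u,v,s=None):
    c=manip.camera_model(n); d=np.array([(u-c['cx'])/c['fx'],(v-c['cy'])/c['fy'],1.])
    if 'view' in c: T=np.linalg.inv(np.array(c['view']))
    else:
        T=pose(s)@np.array(c['T_tool_cam'])
    return T[:3,3],T[:3,:3]@d
def pose(s):
    T=np.eye(4); T[:3,:3]=R.from_euler('xyz',s['ee_rot'],degrees=True).as_matrix(); T[:3,3]=s['position']; return T
def onz(n,u,v,z,s=None):
    o,d=ray(n,u,v,s); return o+d*(z-o[2])/d[2]
def proj(n,p,s=None):
    c=manip.camera_model(n)
    V=np.array(c['view']) if 'view' in c else np.linalg.inv(pose(s)@np.array(c['T_tool_cam']))
    q=V[:3,:3]@np.array(p)+V[:3,3]; return np.array([c['fx']*q[0]/q[2]+c['cx'],c['fy']*q[1]/q[2]+c['cy']])
E
python3 - <<'E'
from h import *
s,_=snap('scene','s0.png');snap('top','t0.png');snap('wrist','w0.png')
print(s)
for n in('scene','top','wrist'): print(n,manip.camera_model(n))
for n,f in(('top','t0'),('scene','s0')):
    im=cv2.imread(f'pics/{f}.png'); cv2.imwrite(f'pics/{f}b.png',cv2.resize(im,(800,600),interpolation=cv2.INTER_CUBIC))
E
```

```text
pics
{'time': 0.0, 'qpos': array([71.85850401, 33.0311676 ,  1.42432187, 82.3849833 , -0.85828433,
       64.68745666, -3.23821404]), 'qvel': array([-0.01132008, -0.0354635 ,  0.0374265 ,  0.01023175, -0.02510681,
       -0.03672553, -0.07154227]), 'effort': array([ 5.56780415e-04, -7.65757942e+01,  2.25066036e+00, -2.85966861e+01,
        1.53572776e-02,  1.27852024e-02,  2.38015184e-05]), 'position': array([ 155.71517249, -656.62447241,  403.86922956]), 'ee_rot': array([-176.11053393,   89.90697547,  107.23031327]), 'contact_force': array([0.39380901, 0.3565212 , 1.09783713]), 'wrist_torque': array([-0.02475822,  0.00280761,  0.09527641]), 'grip_width': 85.09070488053453}
scene {'fx': 374.4892712091531, 'fy': 374.4892712091531, 'cx': 260.3986469871102, 'cy': 190.45952530853165, 'view': array([[ 9.96825104e-01,  7.90782192e-02, -9.29227429e-03,
        -4.85775128e+02],
       [ 6.08009786e-02, -8.31343982e-01, -5.52422325e-01,
         4.78879990e+01],
       [-5.14096500e-02,  5.50103462e-01, -8.33512585e-01,
         1.07944139e+03],
       [ 0.00000000e+00,  0.00000000e+00,  0.0
[... 263 characters left out ...]
-01,  1.11569849e-02, -1.09091986e-01,
         4.94591438e+02],
       [ 1.09093368e-01, -4.86508142e-04, -9.94031388e-01,
         1.44896719e+03],
       [ 0.00000000e+00,  0.00000000e+00,  0.00000000e+00,
         1.00000000e+00]])}
wrist {'fx': 270.1163708892191, 'fy': 270.1163708892191, 'cx': 255.10173143372188, 'cy': 188.9338281106857, 'T_tool_cam': array([[ 1.06876386e-03, -2.86920579e-01,  9.57953777e-01,
         3.09468482e+01],
       [-1.92270756e-03, -9.57953143e-01, -2.86918244e-01,
         7.28466478e+01],
       [ 9.99997580e-01, -1.53521712e-03, -1.57549007e-03,
        -1.01035022e-01],
       [ 0.00000000e+00,  0.00000000e+00,  0.00000000e+00,
         1.00000000e+00]])}
```

View pics/s0b.png

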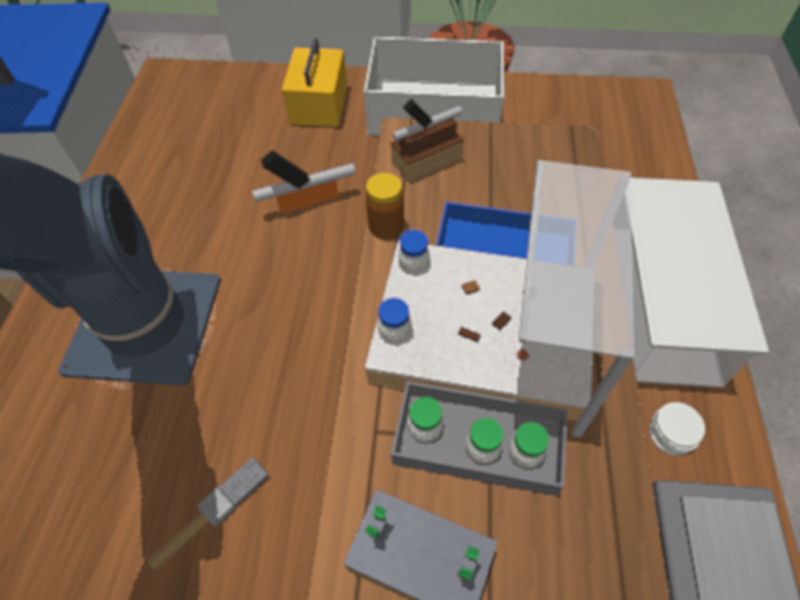

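View pics/t0b.png

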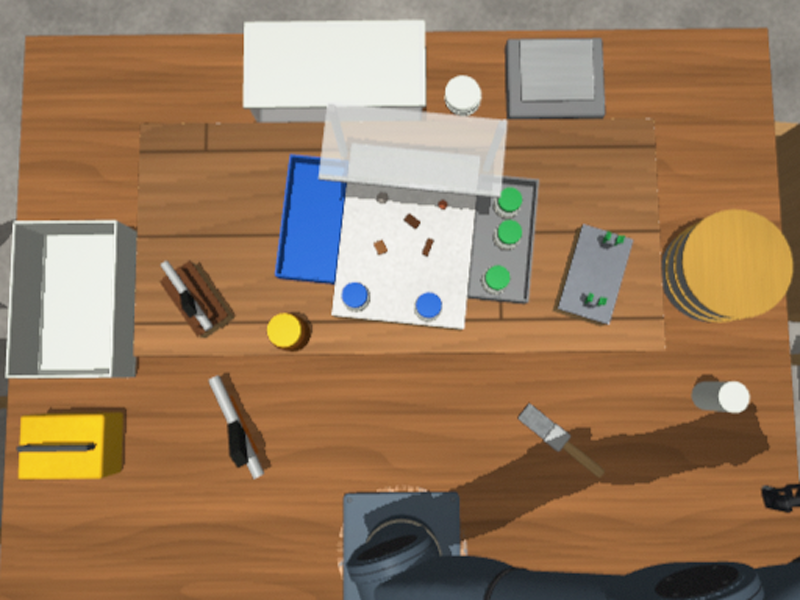

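View pics/w0.png

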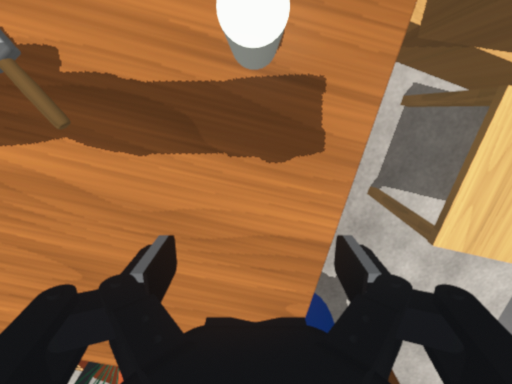

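Candidates for the scraper (800-px top view): one in the slotted block on a plinth (190,297), a larger one lying loose on the table (236,427), and a putty knife (560,440). By the description, it's the one in the rest. I'll check that in close crops.

```bash
python3 - <<'E'
import cv2
t=cv2.imread('pics/t0.png'); s=cv2.imread('pics/s0.png')
def c(im,x0,y0,x1,y1,k,f): cv2.imwrite('pics/'+f,cv2.resize(im[y0:y1,x0:x1],None,fx=k,fy=k,interpolation=cv2.INTER_CUBIC))
a=cv2.resize(t[160:220,95:155],None,fx=6.5,fy=6.5,interpolation=cv2.INTER_CUBIC)
b=cv2.resize(s[55:120,240:305],(390,390),interpolation=cv2.INTER_CUBIC)
cv2.imwrite('pics/c1.png',cv2.hconcat([a,b]))
c(t,170,60,350,220,4.4,'c2.png')
a=cv2.resize(t[135:215,345:425],None,fx=4.875,fy=4.875,interpolation=cv2.INTER_CUBIC)
b=cv2.resize(s[300:384,220:320],None,fx=4,fy=390/84,interpolation=cv2.INTER_CUBIC)
cv2.imwrite('pics/c3.png',cv2.hconcat([a,b]))
E
```

```text
(no output)
```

View pics/c1.png

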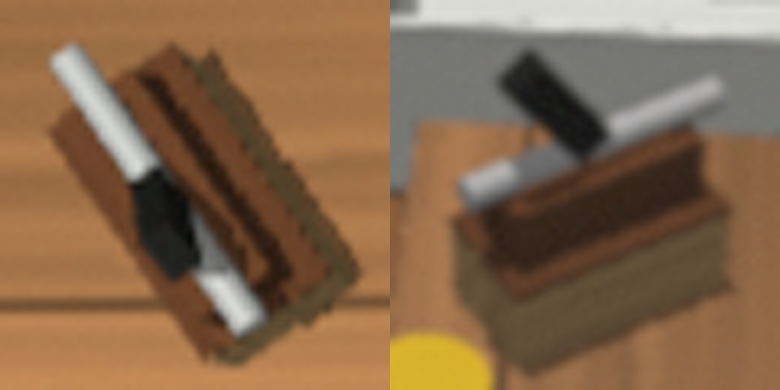

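View pics/c2.png

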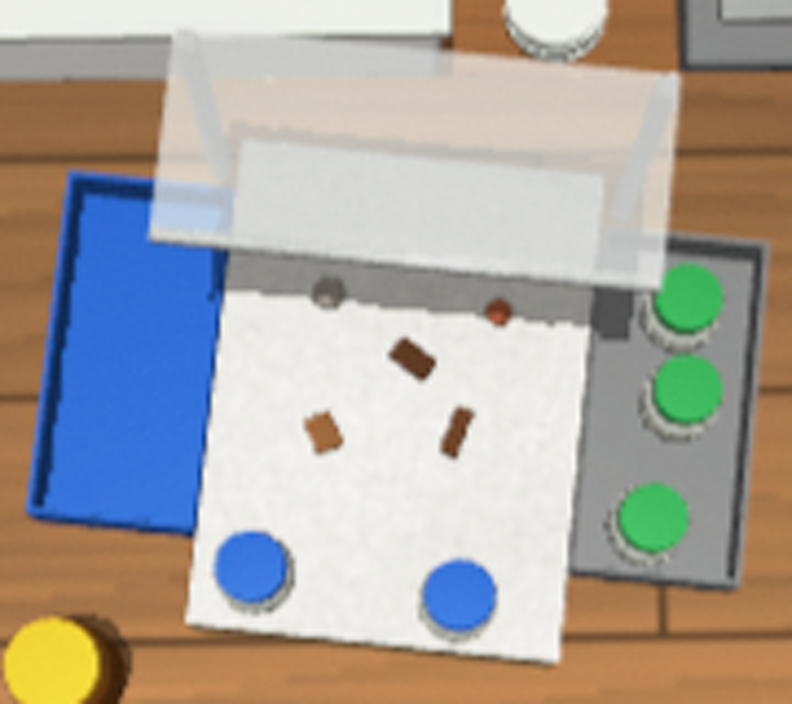

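View pics/c3.png

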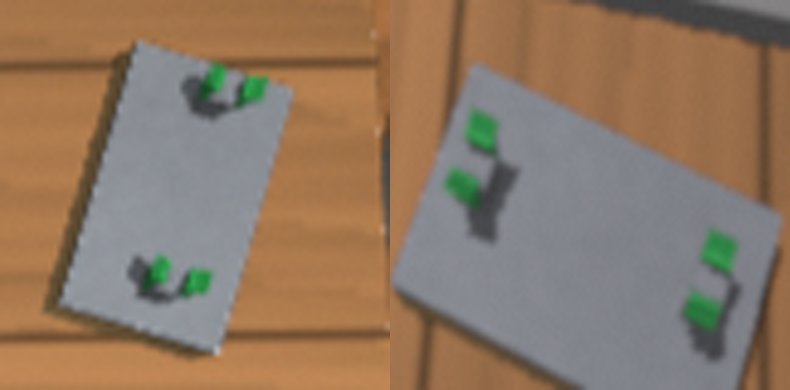

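```bash
cat > meas.py <<'E'
from h import *
np.set_printoptions(precision=1,suppress=True)
def f2(p): return ((p[0]+.5)/4.4-.5+170,(p[1]+.5)/4.4-.5+60)
B={k:onz('top',*f2(p),130)[:2] for k,p in dict(NL=(187,625),NR=(560,662),FL=(238,135),FR=(607,173)).items()}
print(B, np.linalg.norm(B['NL']-B['NR']),np.linalg.norm(B['NL']-B['FL']),np.linalg.norm(B['FR']-B['FL']),np.linalg.norm(B['NR']-B['FR']))
src=np.array([[-185,125],[-185,-125],[150,125],[150,-125]],float); dst=np.array([B[k] for k in('NL','NR','FL','FR')])
a=src-src.mean(0);b=dst-dst.mean(0); th=np.arctan2((a[:,0]*b[:,1]-a[:,1]*b[:,0]).sum(),(a*b).sum())
Rm=np.array([[np.cos(th),-np.sin(th)],[np.sin(th),np.cos(th)]]); o=dst.mean(0)-Rm@src.mean(0)
print('board',o,np.degrees(th)); print((src@Rm.T+o)-dst)
for n,p,z in(('c3grey',(329,291),136),('c4red',(498,312),135),('c1bark',(412,359),139),('c2',(324,432),138),('c5',(457,432),140),('cup1',(251,567),190),('cup2',(459,596),190),('jar',(52,664),180)):
    w=onz('top',*f2(p),z)[:2]; print(n,w,(w-o)@Rm)
for n,p in(('trayNL',(30,516)),('trayFL',(70,173)),):
    w=onz('top',*f2(p),115)[:2];print(n,w,(w-o)@Rm)
def f1(p): return ((p[0]+.5)/6.5-.5+95,(p[1]+.5)/6.5-.5+160)
e1=onz('top',*f1((65,55)),168);e2=onz('top',*f1((245,322)),168)
print('spine',e1,e2,(e1+e2)/2,np.linalg.norm(e1-e2),np.degrees(np.arctan2(*(e1-e2)[1::-1])))
def fs(p): return ((p[0]-390+.5)/6-.5+240,(p[1]+.5)/6-.5+55)
g1=onz('scene',*fs((467,193)),168);g2=onz('scene',*fs((718,88)),168);print('scene spine',g1,g2,(g1+g2)/2,np.linalg.norm(g1-g2))
def f3(p): return ((p[0]+.5)/4.875-.5+345,(p[1]+.5)/4.875-.5+135)
F=[onz('top',*f3(p),128)[:2] for p in((135,40),(292,92),(218,354),(60,303))]
print('foot',F,sum(F)/4,[np.linalg.norm(F[i]-F[i-1]) for i in range(4)],np.degrees(np.arctan2(*((F[0]+F[1]-F[2]-F[3])[::-1]))))
G=[onz('top',*f3(p),200)[:2] for p in((217,72),(255,86),(160,266),(199,278))]
print('fingers',G,sum(G)/4,np.degrees(np.arctan2(*((G[0]+G[1]-G[2]-G[3])[::-1]))))
E
python3 meas.py
```

```text
{'NL': array([459.2, 124.8]), 'NR': array([ 431.7, -123.5]), 'FL': array([795.8,  89.9]), 'FR': array([ 766.2, -162.2])} 249.8446502122932 338.4374573731063 253.8836122117911 336.73201106027835
board [630.6 -19.7] -6.356275315368192
[[ 1.4  0.2]
 [ 1.2  0. ]
 [-2.3 -2. ]
 [-0.3  1.7]]
c3grey [684.3  28.2] [48.1 53.5]
c4red [668.8 -85.9] [ 45.3 -61.6]
c1bark [636.2 -27.3] [ 6.4 -7. ]
c2 [587.3  32.2] [-48.8  46.8]
c5 [585.9 -56.8] [-40.3 -41.9]
cup1 [490.4  77.8] [-150.1   81.3]
cup2 [470.3 -55. ] [-155.4  -52.9]
jar [430.4 206.3] [-224.   202.5]
trayNL [536.  232.9] [-122.   240.6]
trayFL [775.1 207.2] [118.5 241.5]
spine [556.3 430.3 168. ] [436.9 348.4 168. ] [496.6 389.4 168. ] 144.74839811746054 34.45287643804112
scene spine [437.7 347.  168. ] [558.7 434.4 168. ] [498.2 390.7 168. ] 149.28090946938167
foot [array([ 630.1, -352.3]), array([ 596.8, -446.8]), array([ 437.1, -395.1]), array([ 469.1, -301. ])] [ 533.3 -373.8] [np.float64(169.00999991377319), np.float64(100.20804474661283), np.float64(167.78333856979967), np.float64(99.33017329845502)] -17.81759522275154
fingers [array([ 595.1, -381.2]), array([ 586.6, -402.8]), array([ 482.6, -343.9]), array([ 475.4, -366. ])] [ 534.9 -373.5] -18.34211017396381
```

```bash
cat >> h.py <<'E'
np.set_printoptions(precision=3,suppress=True)
SG=1
def tool_R(yaw,lean):
    """tool x = forward(yaw)*sin(lean) - z*cos(lean); tool z horizontal; sign SG"""
    y=np.radians(yaw);l=np.radians(lean)
    f=np.array([np.cos(y),np.sin(y),0]);x=f*np.sin(l)-np.array([0,0,1])*np.cos(l)
    z=SG*np.array([-np.sin(y),np.cos(y),0]); return np.c_[x,np.cross(z,x),z]
def delta(p,Rt,s=None):
    """tool-frame shift (fraction) and turn (fraction)"""
    s=s or manip.read_state(); T=pose(s)
    return T[:3,:3].T@(np.array(p)-T[:3,3])/100, R.from_matrix(T[:3,:3].T@Rt).as_rotvec(degrees=True)/30
def plan(grip,yaw,lean,s=None):
    """target by grasp point"""
    Rt=tool_R(yaw,lean); p=np.array(grip)-155*Rt[:,0]
    t,w=delta(p,Rt,s); print('t',t,'w',w,'|tcp',p)
E
python3 - <<'E'
from h import *
s=manip.read_state();T=pose(s);print(T)
import h
for sg in(1,-1):
    h.SG=sg; plan([155,-656,250],-77,0); plan([475,374,207],35,35)
E
```

```text
[[  -0.       0.973    0.231  155.73 ]
 [   0.001    0.231   -0.973 -656.679]
 [  -1.      -0.      -0.001  404.055]
 [   0.       0.       0.       1.   ]]
t [-0.009 -0.006 -0.008] w [-2.989 -0.002 -0.002] |tcp [ 155. -656.  405.]
t [ 0.712  4.659 -8.963] w [ 5.057  1.594 -0.302] |tcp [402.174 323.007 333.969]
t [-0.009 -0.006 -0.008] w [ 3.011 -0.002  0.002] |tcp [ 155. -656.  405.]
t [ 0.712  4.659 -8.963] w [-0.7    0.218  1.152] |tcp [402.174 323.007 333.969]
```

```bash
sed -i 's/^SG=1/SG=-1/' h.py; python3 - <<'E'
from h import *
from scipy.interpolate import PchipInterpolator as P
az=[-76.6,-60,-40,-20,0,20,38];r=[675,640,590,540,520,505,505];z=[404,430,450,450,450,440,420]
Z=np.linspace(0,1,7)
N=13
fa,fr,fz=[P(Z,v) for v in(az,r,z)]
s=manip.read_state();T=pose(s)
for i in range(1,N+1):
    t=i/N;a=np.radians(fa(t));p=np.array([fr(t)*np.cos(a),fr(t)*np.sin(a),fz(t)])
    Rt=tool_R(13+22*t,35*t)
    print(i,np.round(T[:3,:3].T@(p-T[:3,3])/100,2),np.round(R.from_matrix(T[:3,:3].T@Rt).as_rotvec(degrees=True)/30,2),p)
    T[:3,:3]=Rt;T[:3,3]=p
E
```

```text
1 [-0.13  0.84 -0.2 ] [-0.05 -0.    0.09] [ 233.029 -618.09   416.79 ]
2 [-0.07  0.87 -0.33] [-0.06  0.    0.09] [ 307.99  -564.596  428.239]
3 [-0.03  0.88 -0.48] [-0.06  0.01  0.09] [ 378.008 -494.026  439.893]
4 [ 0.02  0.83 -0.63] [-0.06  0.01  0.09] [ 436.441 -408.616  449.178]
5 [ 0.12  0.66 -0.71] [-0.06  0.01  0.09] [ 476.072 -319.258  450.   ]
6 [ 0.13  0.53 -0.76] [-0.05  0.01  0.09] [ 498.757 -228.511  450.   ]
7 [ 0.14  0.47 -0.73] [-0.05  0.02  0.09] [ 514.959 -141.694  450.   ]
8 [ 0.14  0.4  -0.74] [-0.05  0.02  0.09] [522.144 -56.298 450.   ]
9 [ 0.12  0.3  -0.78] [-0.05  0.02  0.09] [516.4    27.949 449.63 ]
10 [ 0.13  0.17 -0.81] [-0.05  0.02  0.09] [496.413 109.698 445.242]
11 [ 0.12  0.1  -0.78] [-0.05  0.03  0.09] [470.015 184.691 438.926]
12 [ 0.11  0.03 -0.74] [-0.05  0.03  0.09] [437.63  252.002 430.665]
13 [ 0.09 -0.06 -0.71] [-0.05  0.03  0.09] [397.945 310.909 420.   ]
```

>>> step_arm([
  {"tx": -0.07,"ty": 0.42,"tz": -0.1,"wx": -0.03,"wz": 0.05},
  {"tx": -0.13,"ty": 0.84,"tz": -0.2,"wx": -0.05,"wz": 0.09},
], gripper=1)

```text
schema error: expected keys tx, ty, tz, wx, wy, wz
```

>>> step_arm([
  {"tx": -0.03,"ty": 0.44,"tz": -0.17,"wx": -0.03,"wz": 0.05},
  {"tx": -0.07,"ty": 0.87,"tz": -0.33,"wx": -0.06,"wz": 0.09},
])

```text
schema error: expected keys tx, ty, tz, wx, wy, wz
```

>>> step_arm([
  {"tx": -0.02,"ty": 0.44,"tz": -0.24,"wx": -0.03,"wz": 0.05},
  {"tx": -0.03,"ty": 0.88,"tz": -0.48,"wx": -0.06,"wz": 0.09},
])

```text
schema error: expected keys tx, ty, tz, wx, wy, wz
```

>>> step_arm([
  {"tx": -0.07,"ty": 0.42,"tz": -0.1,"wx": -0.03,"wy": 0,"wz": 0.05},
  {"tx": -0.13,"ty": 0.84,"tz": -0.2,"wx": -0.05,"wy": 0,"wz": 0.09},
], gripper=1)

```text
time: 0.4
position: [233.3, -617.5, 416.8]
ee_rot: [91.8, 87.3, 16.6]
contact_force: [0.5, -0.6, 0.5]
grip_width: 84.9
```

>>> step_arm([
  {"tx": -0.03,"ty": 0.44,"tz": -0.17,"wx": -0.03,"wy": 0,"wz": 0.05},
  {"tx": -0.07,"ty": 0.87,"tz": -0.33,"wx": -0.06,"wy": 0,"wz": 0.09},
])

```text
time: 0.65
position: [309.7, -562.4, 427.7]
ee_rot: [90.0, 84.5, 16.6]
contact_force: [1.1, -0.2, 0.7]
grip_width: 85.3
```

>>> step_arm([
  {"tx": -0.02,"ty": 0.44,"tz": -0.24,"wx": -0.03,"wy": 0,"wz": 0.05},
  {"tx": -0.03,"ty": 0.88,"tz": -0.48,"wx": -0.06,"wy": 0,"wz": 0.09},
])

```text
time: 0.9
position: [380.8, -490.2, 439.1]
ee_rot: [88.7, 81.8, 17.1]
contact_force: [0.1, 0.2, 0.2]
grip_width: 85.4
```

Tracks precisely. Continue along the arc.

>>> step_arm([
  {"tx": 0.01,"ty": 0.42,"tz": -0.32,"wx": -0.03,"wy": 0,"wz": 0.05},
  {"tx": 0.02,"ty": 0.83,"tz": -0.63,"wx": -0.06,"wy": 0.01,"wz": 0.09},
])

```text
time: 1.15
position: [439.9, -402.7, 448.7]
ee_rot: [89.1, 79.1, 19.4]
contact_force: [-0.1, 0.6, 0.3]
grip_width: 85.3
```

>>> step_arm([
  {"tx": 0.06,"ty": 0.33,"tz": -0.36,"wx": -0.03,"wy": 0,"wz": 0.05},
  {"tx": 0.12,"ty": 0.66,"tz": -0.71,"wx": -0.06,"wy": 0.01,"wz": 0.09},
])

```text
time: 1.4
position: [478.7, -311.0, 449.2]
ee_rot: [89.0, 76.3, 21.2]
contact_force: [0.9, -0.6, 0.1]
grip_width: 85.5
```

>>> step_arm([
  {"tx": 0.06,"ty": 0.27,"tz": -0.38,"wx": -0.03,"wy": 0,"wz": 0.05},
  {"tx": 0.13,"ty": 0.53,"tz": -0.76,"wx": -0.05,"wy": 0.01,"wz": 0.09},
])

```text
time: 1.65
position: [500.7, -218.3, 448.7]
ee_rot: [88.9, 73.6, 22.7]
contact_force: [0.9, -0.2, 0.1]
grip_width: 85.4
```

>>> step_arm([
  {"tx": 0.07,"ty": 0.23,"tz": -0.37,"wx": -0.03,"wy": 0,"wz": 0.05},
  {"tx": 0.14,"ty": 0.47,"tz": -0.73,"wx": -0.05,"wy": 0.02,"wz": 0.09},
])

```text
time: 1.9
position: [516.1, -130.1, 448.0]
ee_rot: [89.4, 70.9, 24.9]
contact_force: [1.5, -0.4, -0.9]
grip_width: 85.7
```

>>> step_arm([
  {"tx": 0.07,"ty": 0.2,"tz": -0.37,"wx": -0.03,"wy": 0,"wz": 0.05},
  {"tx": 0.14,"ty": 0.4,"tz": -0.74,"wx": -0.05,"wy": 0.02,"wz": 0.09},
])

```text
time: 2.15
position: [522.5, -43.5, 447.6]
ee_rot: [89.6, 68.1, 26.7]
contact_force: [0.4, -0.0, -0.3]
grip_width: 85.5
```

>>> step_arm([
  {"tx": 0.06,"ty": 0.15,"tz": -0.39,"wx": -0.03,"wy": 0,"wz": 0.05},
  {"tx": 0.12,"ty": 0.3,"tz": -0.78,"wx": -0.05,"wy": 0.02,"wz": 0.09},
])

```text
time: 2.4
position: [515.4, 42.0, 447.3]
ee_rot: [89.6, 65.4, 28.3]
contact_force: [0.5, 0.4, 0.1]
grip_width: 85.5
```

>>> step_arm([
  {"tx": 0.06,"ty": 0.08,"tz": -0.4,"wx": -0.03,"wy": 0,"wz": 0.05},
  {"tx": 0.13,"ty": 0.17,"tz": -0.81,"wx": -0.05,"wy": 0.02,"wz": 0.09},
])

```text
time: 2.65
position: [494.1, 124.3, 442.2]
ee_rot: [89.4, 62.7, 29.8]
contact_force: [0.5, 0.3, 0.3]
grip_width: 85.6
```

>>> step_arm([
  {"tx": 0.06,"ty": 0.05,"tz": -0.39,"wx": -0.03,"wy": 0,"wz": 0.05},
  {"tx": 0.12,"ty": 0.1,"tz": -0.78,"wx": -0.05,"wy": 0.03,"wz": 0.09},
])

```text
time: 2.9
position: [466.4, 200.1, 435.6]
ee_rot: [89.6, 60.0, 31.8]
contact_force: [1.2, -0.1, 0.7]
grip_width: 85.6
```

```bash
python3 - <<'E'
from h import *
s,_=snap('wrist','w1.png'); print(s['position'],s['qpos'],s['time']); plan([475,374,280],35,35)
E
```

```text
[466.402 200.089 435.563] [-14.738  10.98  -15.595 117.97    4.536  21.46  -90.85 ] 2.9
t [ 0.301 -0.045 -1.329] w [-0.068  0.045  0.163] |tcp [402.174 323.007 406.969]
```

View pics/w1.png

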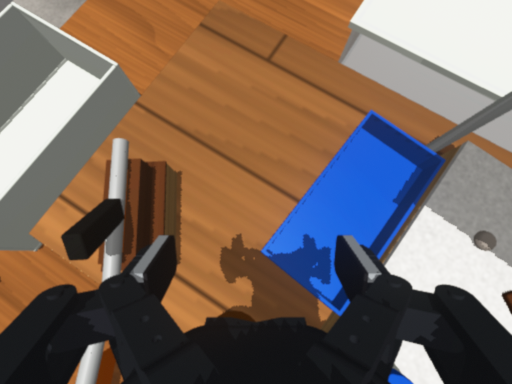

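```bash
python3 - <<'E'
from h import *
plan([475,374,275],35,30)
E
```

```text
t [ 0.339  0.065 -1.334] w [-0.07   0.042 -0.004] |tcp [411.516 329.548 409.234]
```

>>> step_arm([
  {"tx": 0.13,"ty": 0.03,"tz": -0.5,"wx": -0.03,"wy": 0.02,"wz": 0},
  {"tx": 0.26,"ty": 0.05,"tz": -0.98,"wx": -0.05,"wy": 0.03,"wz": 0},
  {"tx": 0.26,"ty": 0.05,"tz": -0.98,"wx": -0.05,"wy": 0.03,"wz": 0},
])

```text
time: 3.32
position: [423.1, 301.9, 414.6]
ee_rot: [90.0, 59.9, 35.0]
contact_force: [0.3, -0.3, -0.9]
grip_width: 85.5
```

```bash
python3 - <<'E'
from h import *
s,im=snap('wrist','w2.png'); print(s['position'],s['qpos'],s['time']); plan([475,374,275],35,30,s)
E
```

```text
[423.077 301.877 414.644] [ -35.385   13.125   -8.103  118.785   17.757   19.183 -113.179] 3.325
t [ 0.079  0.028 -0.293] w [-0.003  0.001 -0.002] |tcp [411.516 329.548 409.234]
```

View pics/w2.png

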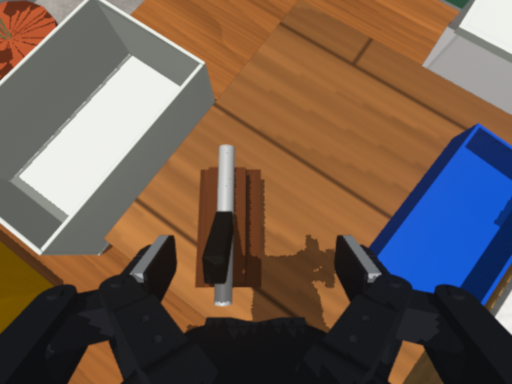

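```bash
python3 - <<'E'
from h import *
s=manip.read_state()
a=onz('wrist',227,148,168,s);b=onz('wrist',223,302,168,s);m=(a+b)/2
print(a,b,m,np.linalg.norm(a-b),np.degrees(np.arctan2(*(a-b)[1::-1])))
print(proj('wrist',[497,390,168],s), proj('wrist',[475,374,207],s))
im=cv2.imread('pics/w2.png');cv2.imwrite('pics/w2c.png',cv2.resize(im[130:320,140:300],None,fx=3.7,fy=3.1,interpolation=cv2.INTER_CUBIC))
E
```

```text
[558.305 426.414 168.   ] [438.15  343.753 168.   ] [498.228 385.083 168.   ] 145.84288944300815 34.52623444878319
[220.195 218.068] [213.808 246.213]
```

View pics/w2c.png

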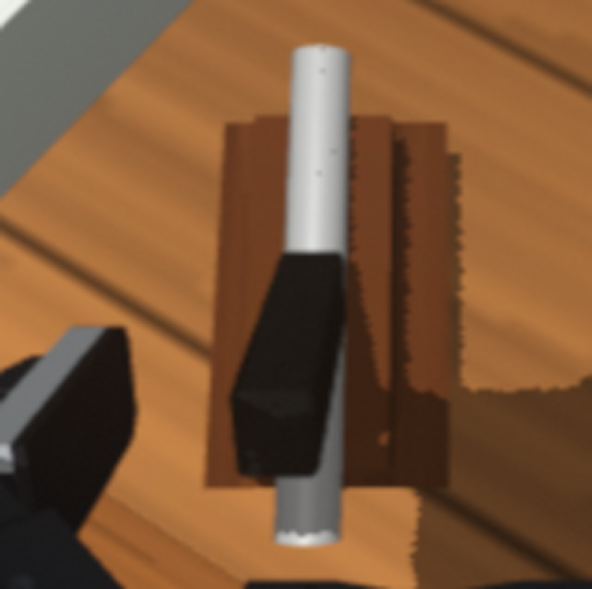

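```bash
python3 - <<'E'
from h import *
plan([475.5,371.8,262],34.7,30)
E
```

```text
t [ 0.189 -0.044 -0.307] w [-0.001  0.002 -0.002] |tcp [411.784 327.681 396.234]
```

>>> step_arm([
  {"tx": 0.1,"ty": -0.02,"tz": -0.31,"wx": 0,"wy": 0,"wz": 0},
  {"tx": 0.19,"ty": -0.04,"tz": -0.31,"wx": 0,"wy": 0,"wz": 0},
  {"tx": 0.19,"ty": -0.04,"tz": -0.31,"wx": 0,"wy": 0,"wz": 0},
])

```text
time: 3.75
position: [412.7, 326.8, 395.8]
ee_rot: [89.8, 60.0, 34.4]
contact_force: [-0.3, 0.1, -0.6]
grip_width: 85.1
```

```bash
python3 - <<'E'
from h import *
s,im=snap('wrist','w3.png'); print(s['position'],s['qpos'],s['time'])
E
```

```text
[412.684 326.784 395.784] [ -42.591   15.058   -3.611  119.622   23.014   17.154 -121.627] 3.75
```

View pics/w3.png

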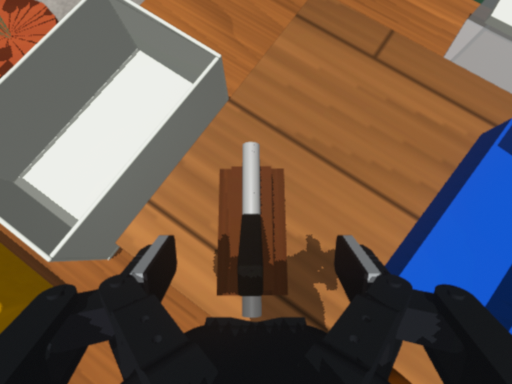

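```bash
python3 - <<'E'
from h import *
s=manip.read_state()
a=onz('wrist',250.8,144,168,s);b=onz('wrist',250.8,315,168,s);m=(a+b)/2
print(a,b,m,np.linalg.norm(a-b),np.degrees(np.arctan2(*(a-b)[1::-1])))
g=m+[-22.5,-15.6,39.3]
plan(g,34.5,30,s); plan(g+[0,0,48],34.5,30,s)
E
```

```text
[557.673 431.025 168.   ] [434.947 346.363 168.   ] [496.31  388.694 168.   ] 149.09501149017422 34.59959049845631
t [ 0.469 -0.282 -0.038] w [0.001 0.002 0.   ] |tcp [409.94  329.198 341.534]
t [ 0.053 -0.042 -0.038] w [0.001 0.002 0.   ] |tcp [409.94  329.198 389.534]
```

>>> step_arm([
  {"tx": 0.05,"ty": -0.04,"tz": -0.04,"wx": 0,"wy": 0,"wz": 0},
  {"tx": 0.26,"ty": -0.16,"tz": -0.04,"wx": 0,"wy": 0,"wz": 0},
  {"tx": 0.47,"ty": -0.28,"tz": -0.04,"wx": 0,"wy": 0,"wz": 0},
  {"tx": 0.47,"ty": -0.28,"tz": -0.04,"wx": 0,"wy": 0,"wz": 0},
])

```text
time: 4.3
position: [409.9, 328.7, 340.1]
ee_rot: [89.8, 60.1, 34.3]
contact_force: [-0.3, 0.5, 0.2]
grip_width: 85.3
```

```bash
python3 - <<'E'
from h import *
s,im=snap('wrist','w4.png'); print(s['position'],s['qpos'],s['time'],s['contact_force']); plan([473.81,373.1,207.3],34.5,30,s)
E
```

```text
[409.915 328.678 340.095] [ -42.615   19.829   -4.33   124.015   47.547   10.067 -146.973] 4.3 [-0.328  0.505  0.154]
t [-0.011  0.01  -0.004] w [0.001 0.003 0.004] |tcp [409.94  329.204 341.534]
```

View pics/w4.png

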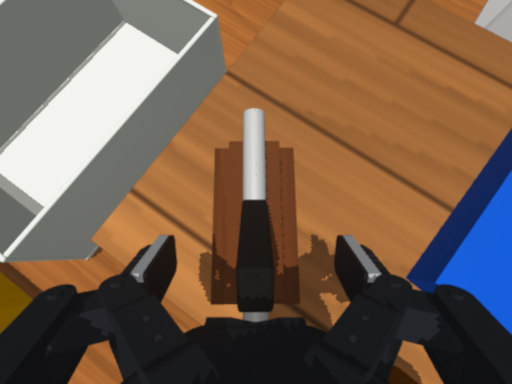

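>>> step_arm([
  {"tx": -0.01,"ty": 0.01,"tz": 0,"wx": 0,"wy": 0,"wz": 0},
  {"tx": -0.01,"ty": 0.01,"tz": 0,"wx": 0,"wy": 0,"wz": 0},
  {"tx": -0.01,"ty": 0.01,"tz": 0,"wx": 0,"wy": 0,"wz": 0},
  {"tx": -0.01,"ty": 0.01,"tz": 0,"wx": 0,"wy": 0,"wz": 0},
  {"tx": -0.01,"ty": 0.01,"tz": 0,"wx": 0,"wy": 0,"wz": 0},
  {"tx": -0.01,"ty": 0.01,"tz": 0,"wx": 0,"wy": 0,"wz": 0},
], gripper=0, grip_force=100)

```text
time: 5.1
position: [410.3, 329.0, 342.0]
ee_rot: [89.9, 60.1, 34.3]
contact_force: [-1.8, -1.9, 5.9]
grip_width: 15.0
```

```bash
python3 - <<'E'
from h import *
s=manip.read_state(); T=pose(s); print(s['position'],s['qpos'],s['time'],s['contact_force'],s['grip_width'],T[:3,:3]@[155,0,0]+T[:3,3])
plan([473.81,373.1,277],34.5,30,s)
E
```

```text
[410.306 329.05  341.976] [ -42.345   19.689   -4.675  123.832   46.923   10.33  -146.333] 5.1 [-1.78  -1.869  5.881] 15.041041840850582 [474.167 372.677 207.651]
t [-0.601  0.344 -0.002] w [0.    0.003 0.002] |tcp [409.94  329.204 411.234]
```

>>> step_arm([
  {"tx": -0.15,"ty": 0.09,"tz": 0,"wx": 0,"wy": 0,"wz": 0},
  {"tx": -0.3,"ty": 0.17,"tz": 0,"wx": 0,"wy": 0,"wz": 0},
  {"tx": -0.45,"ty": 0.26,"tz": 0,"wx": 0,"wy": 0,"wz": 0},
  {"tx": -0.6,"ty": 0.35,"tz": 0,"wx": 0,"wy": 0,"wz": 0},
  {"tx": -0.6,"ty": 0.35,"tz": 0,"wx": 0,"wy": 0,"wz": 0},
])

```text
time: 5.72
position: [410.9, 329.2, 412.1]
ee_rot: [89.9, 60.0, 34.3]
contact_force: [-0.7, 0.1, -1.5]
grip_width: 15.1
```

```bash
python3 - <<'E'
from h import *
s,im=snap('wrist','w5.png'); print(s['position'],s['qpos'],s['time'],s['contact_force'],s['grip_width'])
s,im=snap('scene','s1.png');cv2.imwrite('pics/s1c.png',cv2.resize(im[20:180,140:340,::-1],(800,600),interpolation=cv2.INTER_CUBIC))
E
```

```text
[410.851 329.216 412.129] [ -29.368   14.512  -20.645  117.813   32.919   22.291 -131.434] 5.725 [-0.708  0.111 -1.483] 15.072938929654834
```

View pics/w5.png

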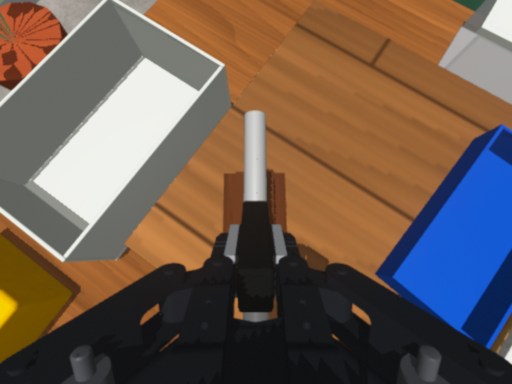

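View pics/s1c.png

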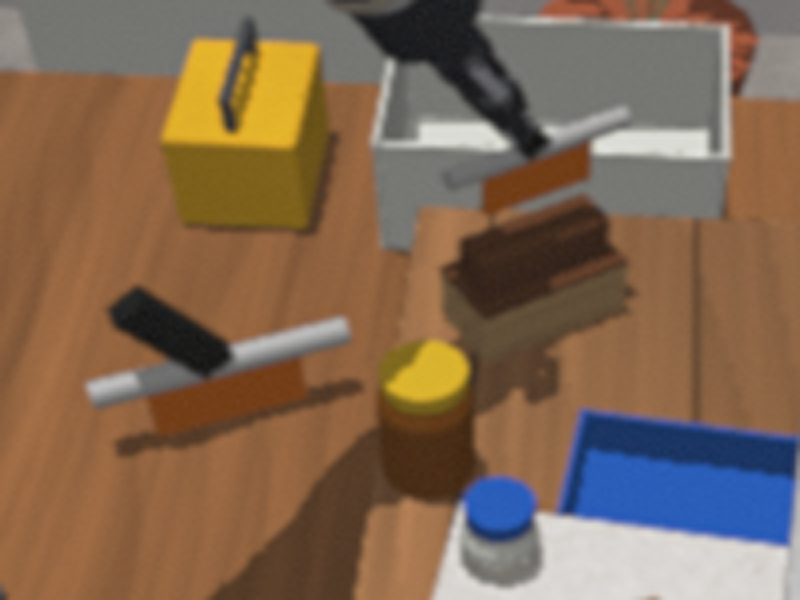

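```bash
cat >> h.py <<'E'
# scraper in tool coords (position of stem_grip at grasp pt), scraper pitch error PE deg
def scraper(s):
    T=pose(s); g=T[:3,:3]@[155,0,0]+T[:3,3]
    a=R.from_euler('y',-30,degrees=True) # placeholder
    Rs=T[:3,:3]@tool_R(0,30).T
    return g,Rs     # scraper axes in world (own x fwd)
def sp(s,own):
    g,Rs=scraper(s); return g+Rs@(np.array(own)-[-27.5,0,83.3])
E
python3 - <<'E'
from h import *
s=manip.read_state()
for o in([74,0,44],[74,0,52],[-74,0,44],[45,0,0],[-45,0,0]):
    print(o,sp(s,o),proj('wrist',sp(s,o),s),proj('scene',sp(s,o)))
im=cv2.imread('pics/s1.png');cv2.imwrite('pics/x.png',cv2.resize(im[35:85,240:310],(798,570),interpolation=cv2.INTER_CUBIC))
E
```

```text
[74, 0, 44] [558.    429.644 236.716] [255.3   114.551] [295.528  50.899]
[74, 0, 52] [558.009 429.663 244.716] [255.295 108.984] [295.722  48.508]
[-74, 0, 44] [435.915 345.984 237.053] [255.799 331.897] [251.092  67.674]
[45, 0, 0] [534.031 413.143 192.782] [255.39  169.495] [286.325  66.719]
[-45, 0, 0] [459.79  362.268 192.987] [255.633 276.747] [260.196  76.858]
```

View pics/x.png

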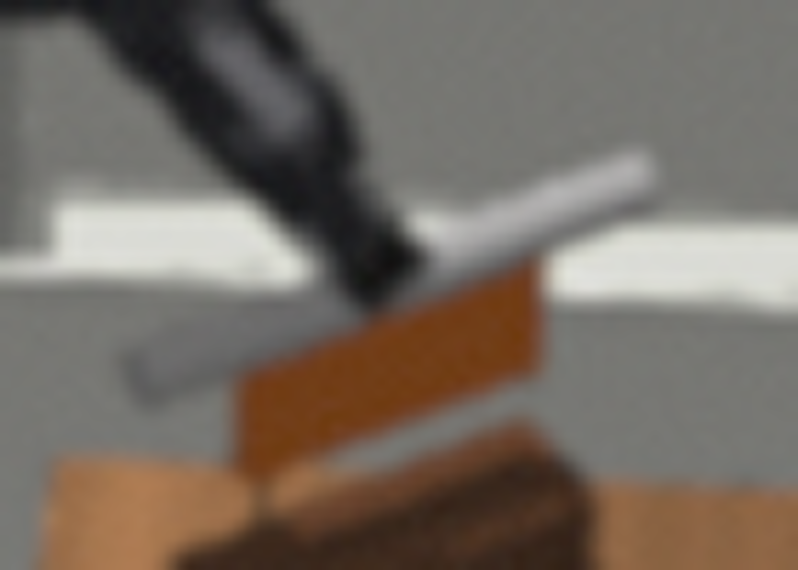

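```bash
cat >> h.py <<'E'
BO=np.array([630.6,-19.7]);BY=-6.36
c_,s_=np.cos(np.radians(BY)),np.sin(np.radians(BY));BR=np.array([[c_,-s_],[s_,c_]])
def bgrip(xc,y,h):
    """grip point in world for scraper origin at board own (xc,y), blade h above board"""
    w=BO+BR@np.array([xc-27.5,y]); return np.array([w[0],w[1],130+83.3+h])
def chain(ks,N):
    """ks: list of (grip,yaw,lean); N steps per segment; print sequential calls"""
    s=manip.read_state();T=pose(s)
    for (g,y,l),n in zip(ks,N):
        g0=T[:3,:3]@[155,0,0]+T[:3,3]; R0=T[:3,:3]; R1=tool_R(y,l)
        rv=R.from_matrix(R0.T@R1).as_rotvec()
        for i in range(1,n+1):
            Rt=R0@R.from_rotvec(rv*i/n).as_matrix(); p=g0+(np.array(g)-g0)*i/n-155*Rt[:,0]
            print(np.round(T[:3,:3].T@(p-T[:3,3])/100,3),np.round(R.from_matrix(T[:3,:3].T@Rt).as_rotvec(degrees=True)/30,3),'tcp',np.round(p))
            T[:3,:3]=Rt;T[:3,3]=p
def bstat(s=None):
    s=s or manip.read_state(); m=sp(s,[0,0,0]); e=sp(s,[45,0,0])-sp(s,[-45,0,0])
    print('board xc,y,h',(m[:2]-BO)@BR,m[2]-130,'yaw',np.degrees(np.arctan2(e[1],e[0])),'pitch',np.degrees(np.arcsin(e[2]/90)),'q',np.round(s['qpos'],1),'t',s['time'],'F',s['contact_force'],'w',s['grip_width'])
E
python3 - <<'E'
from h import *
bstat()
chain([(bgrip(-45,100,85),14,30),(bgrip(-45,-108,70),BY,30)],[4,3])
E
```

```text
board xc,y,h [-177.997  390.089] 62.884530875409666 yaw 34.421137480184726 pitch -0.13030089499201877 q [ -29.5   14.6  -20.6  117.9   33.    22.3 -131.5] t 5.825 F [ 0.183 -0.712 -1.605] w 14.647198956727626
[-0.148 -0.15   0.653] [ 0.148 -0.084  0.001] tcp [431. 264. 416.]
[-0.111 -0.086  0.601] [ 0.296 -0.169  0.002] tcp [449. 205. 422.]
[-0.038  0.042  0.547] [ 0.443 -0.253  0.003] tcp [468. 154. 427.]
[0.071 0.232 0.457] [ 0.591 -0.337  0.004] tcp [495. 110. 432.]
[0.104 0.085 0.727] [-0.1    0.055 -0.002] tcp [486.  36. 427.]
[0.086 0.054 0.778] [-0.2    0.111 -0.003] tcp [477. -42. 423.]
[ 0.049 -0.011  0.827] [-0.3    0.166 -0.005] tcp [ 470. -124.  418.]
```

```bash
sed -i 's/R0=T\[:3,:3\];/R0=T[:3,:3].copy();/' h.py; python3 - <<'E'
from h import *
chain([(bgrip(-45,100,85),14,30),(bgrip(-45,-108,70),BY,30)],[4,3])
E
```

```text
[-0.148 -0.15   0.653] [ 0.148 -0.084  0.001] tcp [431. 264. 416.]
[-0.116 -0.093  0.669] [ 0.148 -0.084  0.001] tcp [451. 198. 422.]
[-0.083 -0.035  0.678] [ 0.148 -0.084  0.001] tcp [473. 134. 427.]
[-0.05   0.023  0.682] [ 0.148 -0.084  0.001] tcp [494.  69. 433.]
[-0.075 -0.229  0.558] [ 0.196 -0.113  0.   ] tcp [485.   9. 428.]
[-0.035 -0.161  0.582] [ 0.196 -0.113  0.   ] tcp [477. -51. 423.]
[ 0.005 -0.091  0.597] [ 0.196 -0.113 -0.   ] tcp [ 470. -110.  418.]
```

>>> step_arm([
  {"tx": -0.07,"ty": -0.07,"tz": 0.33,"wx": 0.07,"wy": -0.04,"wz": 0},
  {"tx": -0.15,"ty": -0.15,"tz": 0.65,"wx": 0.15,"wy": -0.08,"wz": 0},
])

```text
time: 6.08
position: [430.3, 262.9, 415.0]
ee_rot: [90.1, 60.3, 29.4]
contact_force: [0.4, -0.3, -1.5]
grip_width: 15.0
```

>>> step_arm([
  {"tx": -0.06,"ty": -0.05,"tz": 0.33,"wx": 0.07,"wy": -0.04,"wz": 0},
  {"tx": -0.12,"ty": -0.09,"tz": 0.67,"wx": 0.15,"wy": -0.08,"wz": 0},
])

```text
time: 6.32
position: [450.9, 196.5, 419.7]
ee_rot: [90.4, 60.4, 24.5]
contact_force: [0.1, -0.6, -1.3]
grip_width: 14.8
```

>>> step_arm([
  {"tx": -0.04,"ty": -0.02,"tz": 0.34,"wx": 0.07,"wy": -0.04,"wz": 0},
  {"tx": -0.08,"ty": -0.03,"tz": 0.68,"wx": 0.15,"wy": -0.08,"wz": 0},
])

```text
time: 6.58
position: [472.6, 130.5, 423.7]
ee_rot: [90.6, 60.6, 19.5]
contact_force: [1.1, -0.7, -1.3]
grip_width: 14.8
```

>>> step_arm([
  {"tx": -0.03,"ty": 0.01,"tz": 0.34,"wx": 0.07,"wy": -0.04,"wz": 0},
  {"tx": -0.05,"ty": 0.02,"tz": 0.68,"wx": 0.15,"wy": -0.08,"wz": 0},
])

```text
time: 6.82
position: [494.0, 64.6, 427.5]
ee_rot: [90.9, 60.7, 14.5]
contact_force: [0.2, -0.4, -1.0]
grip_width: 14.5
```

```bash
python3 - <<'E'
from h import *
bstat()
chain([(bgrip(-45,-108,70),BY,30)],[3])
E
```

```text
board xc,y,h [-49.71  105.405] 78.68867632507568 yaw 13.769733473195883 pitch -0.7238778838759957 q [   6.9   11.2  -23.2  119.3   12.4   21.4 -101.4] t 6.825 F [ 0.242 -0.411 -1.028] w 14.465472674438141
[-0.087 -0.214  0.547] [ 0.192 -0.115  0.009] tcp [485.   6. 424.]
[-0.048 -0.148  0.569] [ 0.192 -0.115  0.009] tcp [477. -52. 421.]
[-0.009 -0.08   0.582] [ 0.192 -0.115  0.009] tcp [ 470. -110.  418.]
```

>>> step_arm([
  {"tx": -0.04,"ty": -0.11,"tz": 0.27,"wx": 0.1,"wy": -0.06,"wz": 0},
  {"tx": -0.09,"ty": -0.21,"tz": 0.55,"wx": 0.19,"wy": -0.12,"wz": 0.01},
])

```text
time: 7.08
position: [484.5, 4.5, 423.3]
ee_rot: [90.2, 60.6, 7.1]
contact_force: [0.0, -0.1, -1.2]
grip_width: 14.6
```

>>> step_arm([
  {"tx": -0.02,"ty": -0.07,"tz": 0.28,"wx": 0.1,"wy": -0.06,"wz": 0},
  {"tx": -0.05,"ty": -0.15,"tz": 0.57,"wx": 0.19,"wy": -0.12,"wz": 0.01},
])

```text
time: 7.32
position: [475.4, -54.9, 418.9]
ee_rot: [89.5, 60.4, -0.4]
contact_force: [0.8, 0.3, -0.5]
grip_width: 14.9
```

>>> step_arm([
  {"tx": 0,"ty": -0.04,"tz": 0.29,"wx": 0.1,"wy": -0.06,"wz": 0},
  {"tx": -0.01,"ty": -0.08,"tz": 0.58,"wx": 0.19,"wy": -0.12,"wz": 0.01},
  {"tx": -0.01,"ty": -0.08,"tz": 0.58,"wx": 0.19,"wy": -0.12,"wz": 0.01},
])

```text
time: 7.7
position: [467.2, -114.7, 414.7]
ee_rot: [88.9, 60.2, -7.9]
contact_force: [0.9, 0.5, -2.3]
grip_width: 15.0
```

```bash
python3 - <<'E'
from h import *
bstat()
chain([(bgrip(-45,-104,45),BY,30),(bgrip(30,-104,40),BY,30),(bgrip(30,-104,2.5),BY,30)],[1,1,1])
snap('wrist','w6.png');snap('top','t1.png')
E
```

```text
board xc,y,h [ -47.72  -115.699] 66.79370023265056 yaw -6.91794861959254 pitch -0.21975952268699883 q [ 20.9  10.2 -14.9 123.   10.3  17.6 -98.8] t 7.7 F [ 0.863  0.475 -2.313] w 14.971740180689167
[ 0.201 -0.094 -0.088] [-0.007  0.026  0.007] tcp [ 470. -106.  393.]
[ 0.418  0.625 -0.   ] [-0. -0.  0.] tcp [ 545. -115.  388.]
[ 0.325 -0.187  0.   ] [0. 0. 0.] tcp [ 545. -115.  350.]
```

View pics/w6.png

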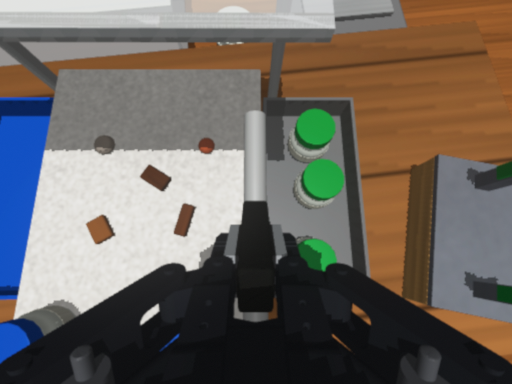

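View pics/t1.png

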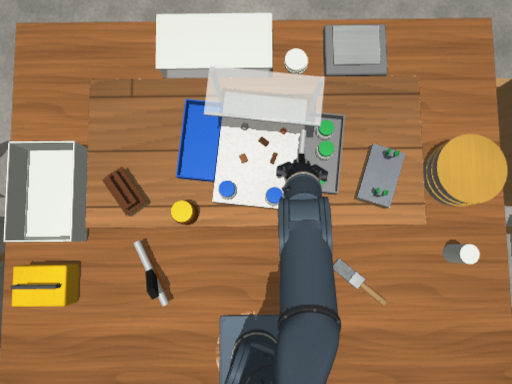

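```bash
python3 - <<'E'
from h import *
s=manip.read_state()
for n,u,v,z in(('c3',104,145,136),('c4',206,146,135),('c1',156,178,139),('c2',100,229,138),('c5',184,220,140),('FL',59,69,130),('FR',261,69,130)):
    print(n,(onz('wrist',u,v,z,s)[:2]-BO)@BR)
E
```

```text
c3 [46.547 57.642]
c4 [ 45.297 -57.821]
c1 [ 6.569 -5.258]
c2 [-48.315  49.429]
c5 [-39.663 -38.458]
FL [149.997 128.745]
FR [ 149.749 -122.066]
```

>>> step_arm([
  {"tx": 0.1,"ty": -0.05,"tz": -0.09,"wx": 0,"wy": 0.02,"wz": 0},
  {"tx": 0.2,"ty": -0.09,"tz": -0.09,"wx": -0.01,"wy": 0.03,"wz": 0.01},
  {"tx": 0.35,"ty": 0.15,"tz": -0.09,"wx": -0.01,"wy": 0.03,"wz": 0.01},
  {"tx": 0.62,"ty": 0.53,"tz": -0.09,"wx": -0.01,"wy": 0.03,"wz": 0.01},
  {"tx": 0.62,"ty": 0.53,"tz": -0.09,"wx": -0.01,"wy": 0.03,"wz": 0.01},
])

```text
time: 8.43
position: [547.9, -111.1, 386.4]
ee_rot: [90.4, 59.9, -5.5]
contact_force: [-0.8, -0.5, -1.9]
grip_width: 15.2
```

```bash
python3 - <<'E'
from h import *
bstat()
chain([(bgrip(30,-104,2.5),BY,30)],[1])
E
```

```text
board xc,y,h [ 33.441 -98.181] 39.12507287905527 yaw -5.7726963520949734 pitch 0.14936249275314858 q [  16.1   18.6  -12.2  116.1   13.9   16.  -102.6] t 8.425 F [-0.755 -0.458 -1.87 ] w 15.243736665396755
[ 0.299 -0.208  0.041] [ 0.014 -0.015 -0.005] tcp [ 545. -115.  350.]
```

>>> step_arm([
  {"tx": 0.15,"ty": -0.1,"tz": 0.03,"wx": 0.01,"wy": -0.01,"wz": 0},
  {"tx": 0.25,"ty": -0.17,"tz": 0.04,"wx": 0.01,"wy": -0.02,"wz": 0},
  {"tx": 0.3,"ty": -0.21,"tz": 0.04,"wx": 0.01,"wy": -0.02,"wz": 0},
  {"tx": 0.3,"ty": -0.21,"tz": 0.04,"wx": 0.01,"wy": -0.02,"wz": 0},
])

```text
time: 8.93
position: [544.1, -114.2, 349.5]
ee_rot: [89.6, 59.9, -6.6]
contact_force: [0.2, 0.0, -0.6]
grip_width: 15.0
```

```bash
python3 - <<'E'
from h import *
bstat()
chain([(bgrip(30,-20,2.5),BY,30),(bgrip(30,60,2.5),BY,30),(bgrip(30,140,2.5),BY,30)],[1,1,1])
_,im=snap('scene','s2.png');cv2.imwrite('pics/s2c.png',cv2.resize(im[130:290,220:430,::-1],(798,608),interpolation=cv2.INTER_CUBIC)[:600])
E
```

```text
board xc,y,h [  29.93  -104.051] 2.1780142173054173 yaw -6.289045576629463 pitch 0.10282888271187392 q [  13.4   21.2   -8.4  119.3   18.6   10.1 -107.4] t 8.925 F [ 0.191  0.034 -0.616] w 15.022179477702682
[-0.004  0.009 -0.835] [ 0.005  0.004 -0.003] tcp [554. -31. 350.]
[-0.  -0.  -0.8] [-0. -0.  0.] tcp [563.  48. 350.]
[ 0.   0.  -0.8] [0. 0. 0.] tcp [572. 128. 350.]
```

View pics/s2c.png

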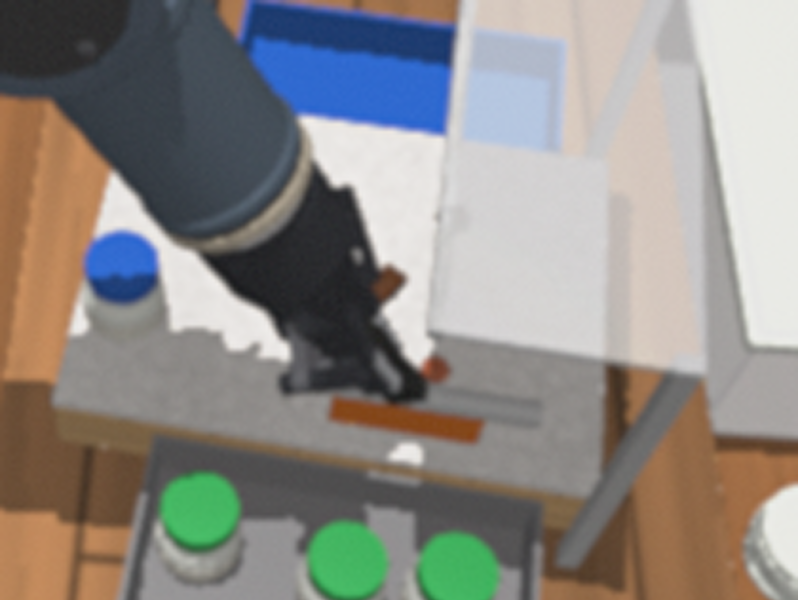

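>>> step_arm([
  {"tx": 0,"ty": 0,"tz": -0.15,"wx": 0,"wy": 0,"wz": 0},
  {"tx": 0,"ty": 0.01,"tz": -0.32,"wx": 0,"wy": 0,"wz": 0},
  {"tx": 0,"ty": 0.01,"tz": -0.49,"wx": 0,"wy": 0,"wz": 0},
  {"tx": 0,"ty": 0.01,"tz": -0.66,"wx": 0,"wy": 0,"wz": 0},
  {"tx": 0,"ty": 0.01,"tz": -0.83,"wx": 0,"wy": 0,"wz": 0},
])

```text
time: 9.6
position: [554.5, -31.5, 351.0]
ee_rot: [89.7, 59.8, -6.6]
contact_force: [0.4, 0.5, -2.1]
grip_width: 15.0
```

```bash
python3 - <<'E'
from h import *
bstat()
chain([(bgrip(30,60,2.5),BY,30),(bgrip(30,140,2.5),BY,30)],[1,1])
snap('wrist','w7.png')
E
```

```text
board xc,y,h [ 31.627 -20.709] 3.953186144015973 yaw -6.321582241101818 pitch 0.2384475473689319 q [  -5.2   21.     2.6  119.7   22.3   10.3 -120.2] t 9.6 F [ 0.411  0.533 -2.148] w 14.99404795457123
[ 0.003 -0.01  -0.802] [ 0.004  0.004 -0.008] tcp [563.  48. 350.]
[ 0.   0.  -0.8] [-0. -0.  0.] tcp [572. 128. 350.]
```

View pics/w7.png

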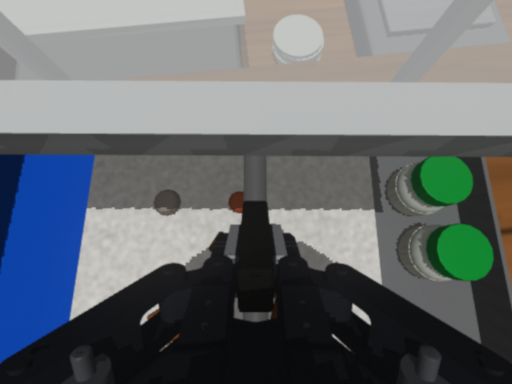

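>>> step_arm([
  {"tx": 0.01,"ty": -0.01,"tz": -0.15,"wx": 0,"wy": 0,"wz": -0.01},
  {"tx": 0.01,"ty": -0.01,"tz": -0.32,"wx": 0,"wy": 0,"wz": -0.01},
  {"tx": 0.01,"ty": -0.01,"tz": -0.48,"wx": 0,"wy": 0,"wz": -0.01},
  {"tx": 0.01,"ty": -0.01,"tz": -0.64,"wx": 0,"wy": 0,"wz": -0.01},
  {"tx": 0.01,"ty": -0.01,"tz": -0.8,"wx": 0,"wy": 0,"wz": -0.01},
])

```text
time: 10.28
position: [563.3, 50.7, 350.2]
ee_rot: [89.9, 60.0, -6.2]
contact_force: [0.0, -0.7, -1.4]
grip_width: 14.6
```

```bash
python3 - <<'E'
from h import *
bstat()
chain([(bgrip(30,152,3),BY,30)],[1])
snap('wrist','w8.png')
E
```

```text
board xc,y,h [30.404 62.723] 2.7158360809215196 yaw -6.152584070286167 pitch 0.01989606281511345 q [ -21.2   22.3   11.2  118.2   23.2   12.1 -129.6] t 10.275 F [ 0.045 -0.714 -1.369] w 14.607058801446767
[-0.003  0.002 -0.895] [ 0.007 -0.002 -0.001] tcp [573. 140. 351.]
```

View pics/w8.png

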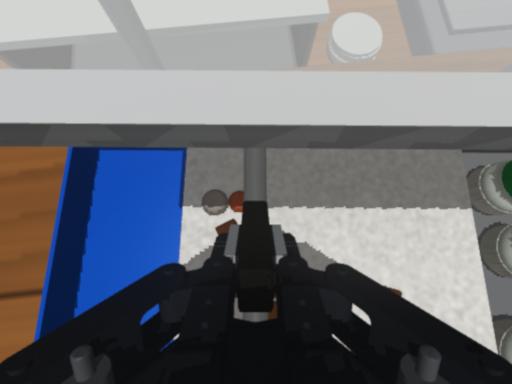

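>>> step_arm([
  {"tx": 0,"ty": 0,"tz": -0.14,"wx": 0,"wy": 0,"wz": 0},
  {"tx": 0,"ty": 0,"tz": -0.28,"wx": 0,"wy": 0,"wz": 0},
  {"tx": 0,"ty": 0,"tz": -0.41,"wx": 0,"wy": 0,"wz": 0},
  {"tx": 0,"ty": 0,"tz": -0.53,"wx": 0,"wy": 0,"wz": 0},
  {"tx": 0,"ty": 0,"tz": -0.65,"wx": 0.01,"wy": 0,"wz": 0},
  {"tx": 0,"ty": 0,"tz": -0.77,"wx": 0.01,"wy": 0,"wz": 0},
  {"tx": 0,"ty": 0,"tz": -0.88,"wx": 0.01,"wy": 0,"wz": 0},
])

```text
time: 11.2
position: [572.8, 141.7, 350.1]
ee_rot: [90.4, 60.0, -5.9]
contact_force: [-0.2, -0.2, -1.1]
grip_width: 15.1
```

```bash
python3 - <<'E'
from h import *
bstat()
snap('wrist','w9.png');_,im=snap('scene','s3.png');cv2.imwrite('pics/s3c.png',cv2.resize(im[110:270,220:430,::-1],(798,600),interpolation=cv2.INTER_CUBIC))
E
```

```text
board xc,y,h [ 29.837 154.988] 2.666440862220668 yaw -6.210481925588588 pitch 0.035109908395152704 q [ -34.7   24.9   16.8  114.5   23.2   15.7 -138.2] t 11.2 F [-0.223 -0.239 -1.058] w 15.147279142503997
```

View pics/w9.png

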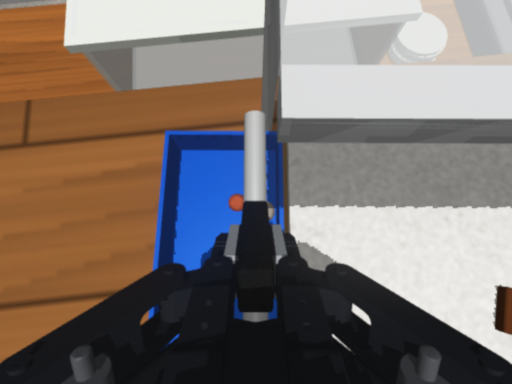

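View pics/s3c.png

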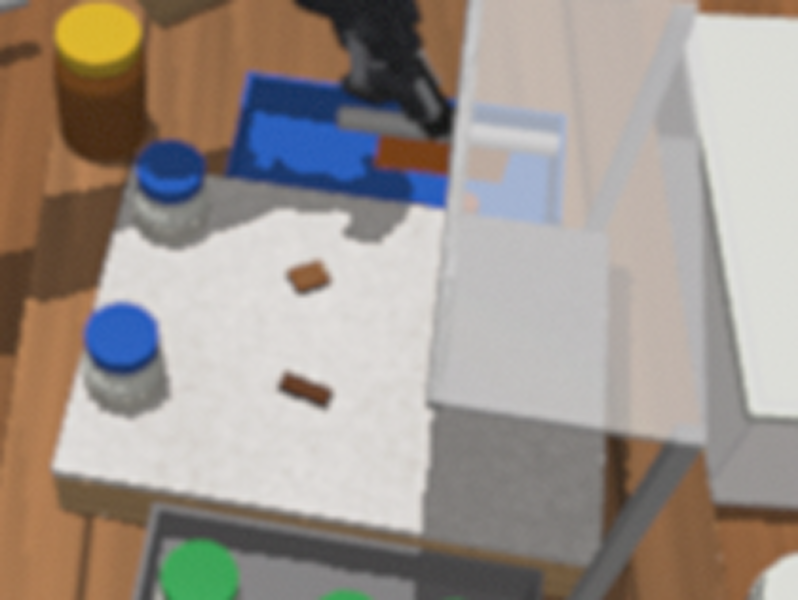

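>>> step_arm([
  {"tx": -0.13,"ty": 0.07,"tz": 0,"wx": 0,"wy": 0,"wz": 0},
  {"tx": -0.26,"ty": 0.15,"tz": 0,"wx": 0,"wy": 0,"wz": 0},
  {"tx": -0.39,"ty": 0.22,"tz": 0,"wx": 0,"wy": 0,"wz": 0},
])

```text
time: 11.68
position: [572.3, 142.1, 395.3]
ee_rot: [90.4, 60.0, -5.8]
contact_force: [0.5, -0.8, -0.7]
grip_width: 14.9
```

```bash
python3 - <<'E'
from h import *
bstat()
chain([(bgrip(-27,80,48),BY,30),(bgrip(-27,-80,45),BY,30),(bgrip(-27,-80,2.5),BY,30)],[1,2,1])
E
```

```text
board xc,y,h [ 29.273 155.435] 47.7793027577074 yaw -6.128846090275771 pitch 0.03129934087509707 q [ -33.1   21.1   14.   111.2   21.5   22.6 -135.4] t 11.675 F [ 0.487 -0.826 -0.656] w 14.926029032376732
[-0.287 -0.486  0.741] [ 0.004 -0.009 -0.001] tcp [508.  74. 396.]
[ 0.013 -0.008  0.8  ] [0. 0. 0.] tcp [499.  -5. 394.]
[ 0.013 -0.007  0.8  ] [0. 0. 0.] tcp [491. -85. 393.]
[ 0.368 -0.212  0.   ] [0. 0. 0.] tcp [491. -85. 350.]
```

>>> step_arm([
  {"tx": -0.1,"ty": -0.16,"tz": 0.25,"wx": 0,"wy": 0,"wz": 0},
  {"tx": -0.19,"ty": -0.32,"tz": 0.5,"wx": 0,"wy": 0,"wz": 0},
  {"tx": -0.29,"ty": -0.49,"tz": 0.74,"wx": 0,"wy": -0.01,"wz": 0},
])

```text
time: 12.05
position: [507.0, 73.2, 395.7]
ee_rot: [89.8, 60.0, -6.5]
contact_force: [0.0, -1.1, -1.3]
grip_width: 14.7
```

>>> step_arm([
  {"tx": 0.01,"ty": 0,"tz": 0.4,"wx": 0,"wy": 0,"wz": 0},
  {"tx": 0.01,"ty": -0.01,"tz": 0.8,"wx": 0,"wy": 0,"wz": 0},
])

```text
time: 12.3
position: [497.2, -7.3, 394.5]
ee_rot: [89.8, 60.0, -6.5]
contact_force: [1.2, -0.6, -1.5]
grip_width: 14.7
```

>>> step_arm([
  {"tx": 0.01,"ty": 0,"tz": 0.4,"wx": 0,"wy": 0,"wz": 0},
  {"tx": 0.01,"ty": -0.01,"tz": 0.8,"wx": 0,"wy": 0,"wz": 0},
  {"tx": 0.01,"ty": -0.01,"tz": 0.8,"wx": 0,"wy": 0,"wz": 0},
])

```text
time: 12.68
position: [486.6, -92.7, 393.2]
ee_rot: [89.7, 60.0, -7.2]
contact_force: [0.0, 0.6, -1.1]
grip_width: 14.9
```

```bash
python3 - <<'E'
from h import *
bstat()
chain([(bgrip(-27,-80,2.5),BY,30)],[1])
snap('wrist','w10.png');_,im=snap('scene','s4.png');cv2.imwrite('pics/s4c.png',cv2.resize(im[110:270,220:430,::-1],(798,600),interpolation=cv2.INTER_CUBIC))
E
```

```text
board xc,y,h [-29.997 -90.181] 45.707845575934584 yaw -6.956022917355299 pitch 0.005220692502221264 q [   7.6   12.8   -3.3  123.7    8.7   13.8 -100.2] t 12.675 F [ 0.029  0.611 -1.093] w 14.89485302996364
[ 0.388 -0.191 -0.086] [-0.014  0.015 -0.   ] tcp [491. -85. 350.]
```

View pics/w10.png

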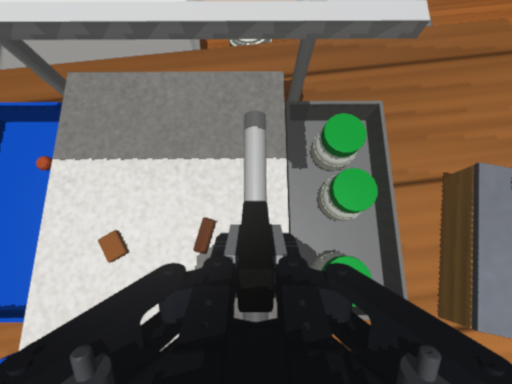

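View pics/s4c.png

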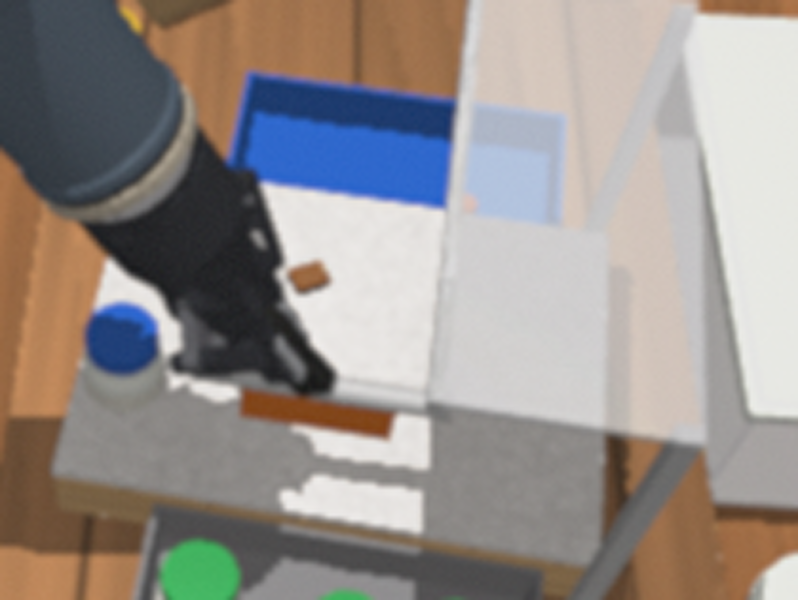

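>>> step_arm([
  {"tx": 0.1,"ty": -0.05,"tz": 0,"wx": -0.01,"wy": 0.01,"wz": 0},
  {"tx": 0.2,"ty": -0.1,"tz": 0,"wx": -0.01,"wy": 0.01,"wz": 0},
  {"tx": 0.3,"ty": -0.15,"tz": 0,"wx": -0.01,"wy": 0.01,"wz": 0},
  {"tx": 0.39,"ty": -0.19,"tz": 0,"wx": -0.01,"wy": 0.01,"wz": 0},
  {"tx": 0.39,"ty": -0.19,"tz": 0,"wx": -0.01,"wy": 0.01,"wz": 0},
])

```text
time: 13.4
position: [490.7, -87.1, 348.4]
ee_rot: [90.1, 60.1, -5.8]
contact_force: [-0.5, -0.1, -1.0]
grip_width: 14.8
```

```bash
python3 - <<'E'
from h import *
bstat()
chain([(bgrip(-27,-10,2.5),BY,30)],[1])
E
```

```text
board xc,y,h [-26.874 -81.374] 0.7473628932568204 yaw -5.885441526433604 pitch -0.08723433938177227 q [  19.1   17.7  -18.9  126.5   47.7    9.8 -138.6] t 13.4 F [-0.515 -0.127 -0.986] w 14.832062160965396
[-0.012  0.009 -0.725] [ 0.013 -0.01   0.003] tcp [498. -15. 350.]
```

```bash
python3 - <<'E'
from h import *
s=manip.read_state();print(s['qpos'])
chain([(bgrip(-24,-30,3),-5,30),(bgrip(-23,20,3),-3,30)],[1,1])
E
```

```text
[  19.12    17.669  -18.896  126.515   47.678    9.821 -138.649]
[-0.003  0.036 -0.506] [-0.027  0.013  0.003] tcp [499. -37. 351.]
[ 0.011  0.019 -0.473] [-0.058  0.033 -0.   ] tcp [505.  10. 351.]
```

>>> step_arm([
  {"tx": -0.01,"ty": 0.02,"tz": -0.12,"wx": -0.01,"wy": 0.01,"wz": 0},
  {"tx": 0,"ty": 0.03,"tz": -0.25,"wx": -0.02,"wy": 0.01,"wz": 0},
  {"tx": 0,"ty": 0.04,"tz": -0.38,"wx": -0.03,"wy": 0.01,"wz": 0},
  {"tx": 0,"ty": 0.04,"tz": -0.51,"wx": -0.03,"wy": 0.01,"wz": 0},
])

```text
time: 13.9
position: [499.7, -34.4, 350.3]
ee_rot: [89.8, 60.1, -4.9]
contact_force: [0.0, -1.0, -1.5]
grip_width: 15.3
```

```bash
python3 - <<'E'
from h import *
bstat()
chain([(bgrip(-23,20,3),-4,30),(bgrip(-23,70,3),-2,30)],[1,1])
E
```

```text
board xc,y,h [-23.903 -26.496] 2.6258462773655538 yaw -4.780213903416466 pitch -0.09738074102581591 q [   7.7   17.3  -13.6  126.2   50.4   11.1 -146.6] t 13.9 F [ 0.046 -0.962 -1.46 ] w 15.279556449497116
[ 0.007  0.017 -0.459] [-0.021  0.015  0.003] tcp [505.  11. 351.]
[ 0.011  0.018 -0.473] [-0.058  0.033  0.   ] tcp [511.  58. 351.]
```

>>> step_arm([
  {"tx": 0,"ty": 0,"tz": -0.12,"wx": -0.02,"wy": 0.01,"wz": 0},
  {"tx": 0,"ty": 0.01,"tz": -0.24,"wx": -0.04,"wy": 0.02,"wz": 0},
  {"tx": 0.01,"ty": 0.02,"tz": -0.36,"wx": -0.06,"wy": 0.03,"wz": 0},
  {"tx": 0.01,"ty": 0.02,"tz": -0.47,"wx": -0.07,"wy": 0.04,"wz": 0},
])

```text
time: 14.4
position: [506.0, 13.3, 350.4]
ee_rot: [89.9, 60.1, -2.4]
contact_force: [-0.2, -0.6, -0.8]
grip_width: 15.2
```

```bash
python3 - <<'E'
from h import *
bstat()
chain([(bgrip(-23,70,3),-1,30)],[1])
snap('wrist','w11.png')
E
```

```text
board xc,y,h [-23.142  26.063] 2.628669356193768 yaw -2.304506427540345 pitch -0.10320293694320291 q [   0.5   17.7  -12.1  125.6   52.5   12.5 -151.7] t 14.4 F [-0.241 -0.644 -0.769] w 15.184750024062616
[ 0.013  0.027 -0.437] [-0.036  0.024  0.003] tcp [511.  57. 351.]
```

View pics/w11.png

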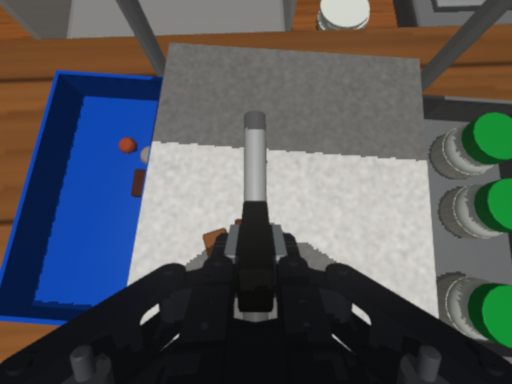

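```bash
python3 - <<'E'
from h import *
chain([(bgrip(-20,65,3),3,30),(bgrip(-18,105,3),7,30),(bgrip(-18,140,3),10,30)],[1,1,1])
E
```

```text
[ 0.029  0.052 -0.317] [-0.15   0.087  0.003] tcp [513.  46. 351.]
[ 0.043  0.075 -0.337] [-0.115  0.067 -0.   ] tcp [520.  80. 351.]
[ 0.041  0.071 -0.3  ] [-0.087  0.05   0.   ] tcp [525. 111. 351.]
```

>>> step_arm([
  {"tx": 0.01,"ty": 0.02,"tz": -0.11,"wx": -0.05,"wy": 0.03,"wz": 0},
  {"tx": 0.02,"ty": 0.04,"tz": -0.21,"wx": -0.1,"wy": 0.06,"wz": 0},
  {"tx": 0.03,"ty": 0.05,"tz": -0.32,"wx": -0.15,"wy": 0.09,"wz": 0},
  {"tx": 0.03,"ty": 0.05,"tz": -0.32,"wx": -0.15,"wy": 0.09,"wz": 0},
])

```text
time: 14.95
position: [513.3, 47.1, 350.3]
ee_rot: [90.3, 60.1, 3.4]
contact_force: [-0.3, -0.3, -1.2]
grip_width: 15.0
```

```bash
python3 - <<'E'
from h import *
bstat()
chain([(bgrip(-18,105,3),6,30)],[1])
E
```

```text
board xc,y,h [-20.744  71.168] 2.656415448426287 yaw 3.1474233245876544 pitch -0.06679473803924486 q [   0.1   18.5  -15.8  124.3   51.7   12.8 -148.8] t 14.95 F [-0.32  -0.278 -1.222] w 15.035739914036041
[ 0.041  0.075 -0.341] [-0.084  0.044  0.002] tcp [520.  82. 351.]
```

>>> step_arm([
  {"tx": 0.01,"ty": 0.02,"tz": -0.1,"wx": -0.02,"wy": 0.01,"wz": 0},
  {"tx": 0.02,"ty": 0.05,"tz": -0.22,"wx": -0.04,"wy": 0.03,"wz": 0},
  {"tx": 0.04,"ty": 0.07,"tz": -0.34,"wx": -0.06,"wy": 0.04,"wz": 0},
  {"tx": 0.04,"ty": 0.07,"tz": -0.34,"wx": -0.06,"wy": 0.04,"wz": 0},
])

```text
time: 15.45
position: [519.6, 83.0, 350.4]
ee_rot: [90.6, 60.0, 6.0]
contact_force: [1.1, -0.3, -1.9]
grip_width: 15.2
```

```bash
python3 - <<'E'
from h import *
bstat()
chain([(bgrip(-18,152,3),6,30)],[1])
snap('wrist','w12.png')
E
```

```text
board xc,y,h [-19.276 112.325] 2.7919658932492553 yaw 5.44916675572933 pitch -0.04360011116369947 q [  -3.6   19.3  -16.2  122.9   52.1   14.  -150.5] t 15.45 F [ 1.15  -0.289 -1.903] w 15.174923368748821
[ 0.05   0.084 -0.446] [-0.021  0.001  0.001] tcp [525. 128. 351.]
```

View pics/w12.png

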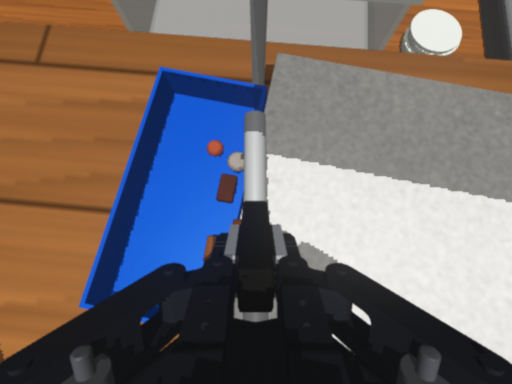

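>>> step_arm([
  {"tx": 0.01,"ty": 0.02,"tz": -0.12,"wx": 0,"wy": 0,"wz": 0},
  {"tx": 0.03,"ty": 0.05,"tz": -0.24,"wx": 0,"wy": 0,"wz": 0},
  {"tx": 0.04,"ty": 0.07,"tz": -0.36,"wx": 0,"wy": 0,"wz": 0},
  {"tx": 0.05,"ty": 0.08,"tz": -0.48,"wx": 0,"wy": 0,"wz": 0},
  {"tx": 0.05,"ty": 0.08,"tz": -0.48,"wx": 0,"wy": 0,"wz": 0},
])

```text
time: 16.12
position: [524.2, 132.4, 350.2]
ee_rot: [90.6, 60.1, 6.0]
contact_force: [0.3, -0.4, -1.9]
grip_width: 15.0
```

>>> step_arm([
  {"tx": -0.13,"ty": 0.07,"tz": 0,"wx": 0,"wy": 0,"wz": 0},
  {"tx": -0.3,"ty": 0.17,"tz": 0,"wx": 0,"wy": 0,"wz": 0},
  {"tx": -0.48,"ty": 0.27,"tz": 0,"wx": 0,"wy": 0,"wz": 0},
  {"tx": -0.65,"ty": 0.37,"tz": 0,"wx": 0,"wy": 0,"wz": 0},
])

```text
time: 16.62
position: [523.8, 131.3, 425.5]
ee_rot: [90.5, 60.1, 5.9]
contact_force: [-0.2, 0.4, -2.4]
grip_width: 15.3
```

```bash
python3 - <<'E'
from h import *
bstat()
snap('wrist','w13.png');_,im=snap('top','t2.png');cv2.imwrite('pics/t2c.png',cv2.resize(im[60:220,170:350,::-1],None,fx=3.7,fy=3.7,interpolation=cv2.INTER_CUBIC))
E
```

```text
board xc,y,h [-20.685 160.691] 77.83691449269583 yaw 5.464170065950298 pitch -0.0901417642951713 q [  -1.    15.3  -26.3  114.7   36.8   27.4 -138.8] t 16.625 F [-0.234  0.45  -2.416] w 15.331801615805505
```

View pics/w13.png

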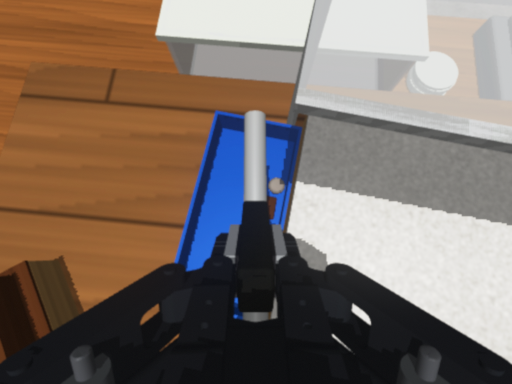

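View pics/t2c.png

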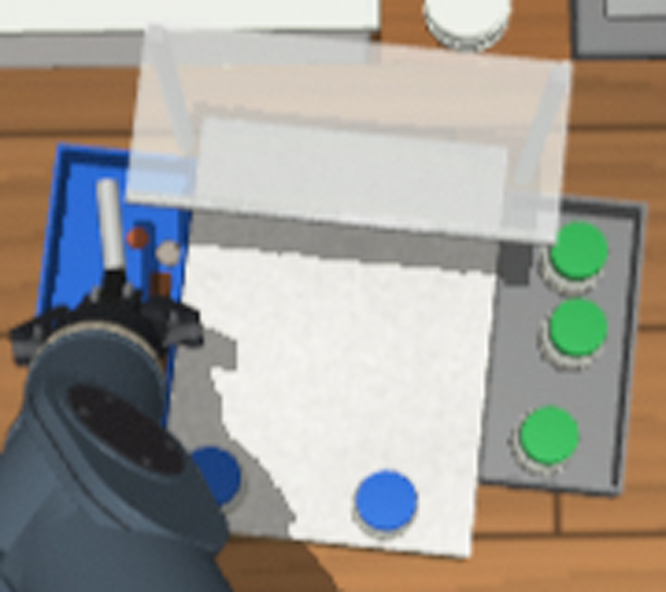

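```bash
python3 - <<'E'
from h import *
chain([(bgrip(-35,0,85),-4,30),(bgrip(-40,-180,85),-12,30),([507.9,-365.2,292],-18,30)],[3,3,3])
E
```

```text
[-0.097 -0.124  0.45 ] [ 0.089 -0.056 -0.001] tcp [513.  85. 429.]
[-0.083 -0.101  0.458] [ 0.089 -0.056 -0.001] tcp [502.  39. 431.]
[-0.068 -0.078  0.465] [ 0.089 -0.056 -0.001] tcp [491.  -7. 433.]
[-0.02  -0.035  0.563] [ 0.077 -0.044 -0.   ] tcp [483. -63. 433.]
[-0.006 -0.011  0.564] [ 0.077 -0.044  0.   ] tcp [ 475. -119.  433.]
[0.008 0.013 0.564] [ 0.077 -0.044 -0.   ] tcp [ 468. -175.  433.]
[ 0.021 -0.006  0.565] [ 0.058 -0.033  0.   ] tcp [ 456. -230.  430.]
[0.031 0.012 0.565] [ 0.058 -0.033 -0.   ] tcp [ 445. -286.  428.]
[0.041 0.029 0.564] [ 0.058 -0.033  0.   ] tcp [ 434. -341.  426.]
```

>>> step_arm([
  {"tx": -0.05,"ty": -0.06,"tz": 0.23,"wx": 0.04,"wy": -0.03,"wz": 0},
  {"tx": -0.1,"ty": -0.12,"tz": 0.45,"wx": 0.09,"wy": -0.06,"wz": 0},
])

```text
time: 16.98
position: [512.9, 84.3, 428.3]
ee_rot: [90.2, 59.9, 2.3]
contact_force: [-0.2, 0.6, -1.1]
grip_width: 14.8
```

>>> step_arm([
  {"tx": -0.04,"ty": -0.05,"tz": 0.23,"wx": 0.04,"wy": -0.03,"wz": 0},
  {"tx": -0.08,"ty": -0.1,"tz": 0.46,"wx": 0.09,"wy": -0.06,"wz": 0},
])

```text
time: 17.23
position: [501.3, 36.6, 429.1]
ee_rot: [89.7, 60.0, -1.5]
contact_force: [-1.3, 0.7, -1.7]
grip_width: 14.8
```

>>> step_arm([
  {"tx": -0.03,"ty": -0.04,"tz": 0.23,"wx": 0.04,"wy": -0.03,"wz": 0},
  {"tx": -0.07,"ty": -0.08,"tz": 0.46,"wx": 0.09,"wy": -0.06,"wz": 0},
])

```text
time: 17.48
position: [489.2, -10.4, 430.2]
ee_rot: [89.2, 60.1, -5.2]
contact_force: [0.4, -0.2, -1.3]
grip_width: 15.0
```

>>> step_arm([
  {"tx": -0.01,"ty": -0.02,"tz": 0.28,"wx": 0.04,"wy": -0.02,"wz": 0},
  {"tx": -0.02,"ty": -0.03,"tz": 0.56,"wx": 0.08,"wy": -0.04,"wz": 0},
])

```text
time: 17.73
position: [480.5, -67.1, 429.8]
ee_rot: [89.4, 60.2, -7.8]
contact_force: [-0.4, -0.1, -0.5]
grip_width: 14.8
```

>>> step_arm([
  {"tx": 0,"ty": -0.01,"tz": 0.28,"wx": 0.04,"wy": -0.02,"wz": 0},
  {"tx": -0.01,"ty": -0.01,"tz": 0.56,"wx": 0.08,"wy": -0.04,"wz": 0},
])

```text
time: 17.98
position: [471.2, -123.8, 429.3]
ee_rot: [89.7, 60.3, -10.3]
contact_force: [0.6, -1.3, -2.5]
grip_width: 14.7
```

>>> step_arm([
  {"tx": 0,"ty": 0,"tz": 0.28,"wx": 0.04,"wy": -0.02,"wz": 0},
  {"tx": 0.01,"ty": 0.01,"tz": 0.56,"wx": 0.08,"wy": -0.04,"wz": 0},
  {"tx": 0.01,"ty": 0.01,"tz": 0.56,"wx": 0.08,"wy": -0.04,"wz": 0},
])

```text
time: 18.35
position: [461.7, -181.6, 427.8]
ee_rot: [90.0, 60.4, -13.1]
contact_force: [0.3, 1.2, -1.4]
grip_width: 14.6
```

```bash
python3 - <<'E'
from h import *
bstat()
chain([([507.9,-365.2,292],-18,30)],[3])
_,im=snap('top','t3.png');cv2.imwrite('pics/t3c.png',cv2.resize(im[60:220,170:350,::-1],None,fx=3.7,fy=3.7,interpolation=cv2.INTER_CUBIC))
E
```

```text
board xc,y,h [ -47.174 -191.73 ] 79.5130835793853 yaw -13.04637909112112 pitch -0.4068663678850718 q [  40.    11.4  -27.7  119.5   13.3   21.2 -100.1] t 18.35 F [ 0.296  1.221 -1.389] w 14.552554673039277
[0.019 0.024 0.539] [ 0.048 -0.027  0.005] tcp [ 452. -235.  427.]
[0.028 0.038 0.538] [ 0.048 -0.027  0.005] tcp [ 443. -288.  427.]
[0.036 0.052 0.536] [ 0.048 -0.027  0.005] tcp [ 434. -341.  426.]
```

View pics/t3c.png

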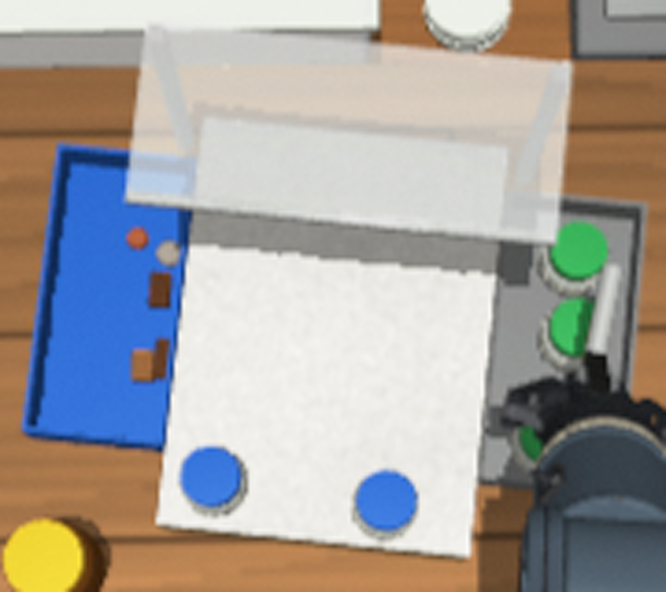

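>>> step_arm([
  {"tx": 0.01,"ty": 0.01,"tz": 0.27,"wx": 0.03,"wy": -0.01,"wz": 0},
  {"tx": 0.02,"ty": 0.02,"tz": 0.54,"wx": 0.05,"wy": -0.03,"wz": 0.01},
])

```text
time: 18.65
position: [452.7, -232.9, 426.7]
ee_rot: [89.9, 60.1, -14.6]
contact_force: [1.1, 0.7, -0.6]
grip_width: 14.9
```

>>> step_arm([
  {"tx": 0.01,"ty": 0.02,"tz": 0.27,"wx": 0.03,"wy": -0.01,"wz": 0},
  {"tx": 0.03,"ty": 0.04,"tz": 0.54,"wx": 0.05,"wy": -0.03,"wz": 0.01},
  {"tx": 0.03,"ty": 0.04,"tz": 0.54,"wx": 0.05,"wy": -0.03,"wz": 0.01},
])

```text
time: 19.02
position: [443.4, -287.7, 425.4]
ee_rot: [89.9, 59.9, -16.5]
contact_force: [0.8, 0.6, -1.7]
grip_width: 14.8
```

```bash
python3 - <<'E'
from h import *
bstat()
chain([([507.9,-365.2,292],-18,30)],[1])
snap('wrist','w14.png')
_,im=snap('scene','s5.png');cv2.imwrite('pics/s5c.png',cv2.resize(im[100:180,260:380,::-1],(798,532),interpolation=cv2.INTER_CUBIC))
E
```

```text
board xc,y,h [ -52.583 -305.717] 78.05615605555687 yaw -16.448109328646797 pitch 0.11410161382829344 q [ 55.   15.  -31.1 115.6   6.9  21.8 -85.3] t 19.025 F [ 0.775  0.634 -1.652] w 14.78335989378918
[0.025 0.059 0.54 ] [ 0.046 -0.024 -0.004] tcp [ 434. -341.  426.]
```

View pics/w14.png

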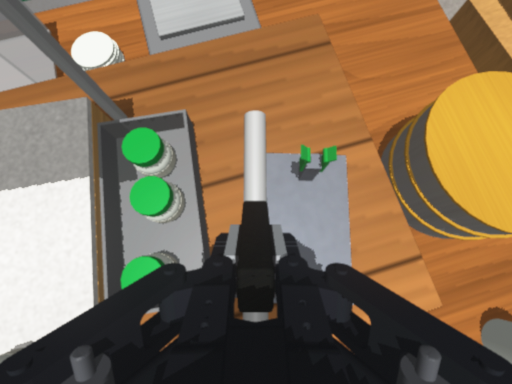

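View pics/s5c.png

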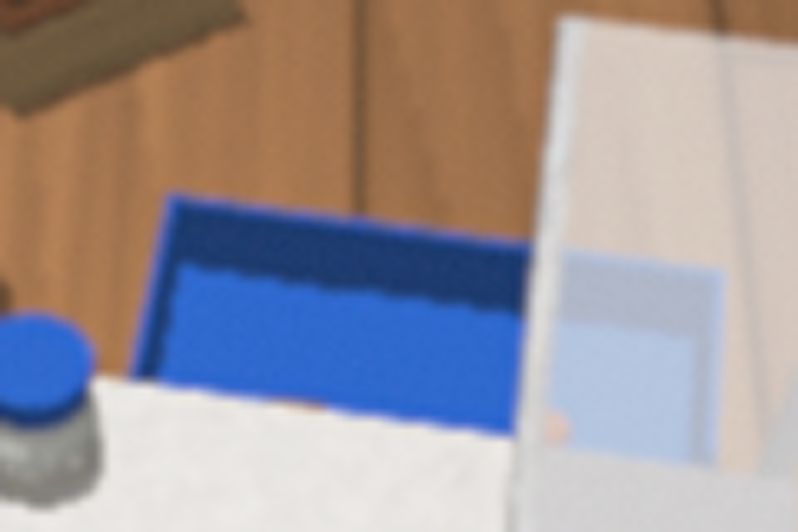

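>>> step_arm([
  {"tx": 0.01,"ty": 0.03,"tz": 0.27,"wx": 0.02,"wy": -0.01,"wz": 0},
  {"tx": 0.02,"ty": 0.06,"tz": 0.54,"wx": 0.05,"wy": -0.02,"wz": 0},
  {"tx": 0.02,"ty": 0.06,"tz": 0.54,"wx": 0.05,"wy": -0.02,"wz": 0},
  {"tx": 0.02,"ty": 0.06,"tz": 0.54,"wx": 0.05,"wy": -0.02,"wz": 0},
])

```text
time: 19.62
position: [435.4, -337.6, 426.9]
ee_rot: [90.4, 59.9, -17.4]
contact_force: [-0.1, 0.5, -1.4]
grip_width: 15.0
```

```bash
python3 - <<'E'
from h import *
s,im=snap('wrist','w15.png')
bstat(s)
print(sp(s,[0,0,44]),sp(s,[74,0,44]),sp(s,[-74,0,44]))
for p in ([74,0,44],[-74,0,44]): print(proj('wrist',sp(s,p),s),proj('scene',sp(s,p)),proj('top',sp(s,p)))
_,im2=snap('scene','s6.png');cv2.imwrite('pics/s6c.png',cv2.resize(im2[270:384,190:330,::-1],(798,600),interpolation=cv2.INTER_CUBIC))
cv2.imwrite('pics/w15c.png',cv2.resize(im[80:240,160:360,::-1],(800,600),interpolation=cv2.INTER_CUBIC))
E
```

```text
board xc,y,h [ -55.292 -357.576] 79.58116061452785 yaw -17.723965276086656 pitch 0.10262254872395962 q [ 61.2  17.3 -32.7 112.4   4.8  23.6 -79.6] t 19.625 F [-0.143  0.498 -1.417] w 15.045791714430347
[ 535.913 -369.084  253.581] [ 606.4   -391.612  253.713] [ 465.425 -346.556  253.448]
[255.061 114.191] [311.853 353.284] [398.237 141.214]
[255.513 331.443] [230.842 318.962] [383.659 193.179]
```

View pics/w15c.png

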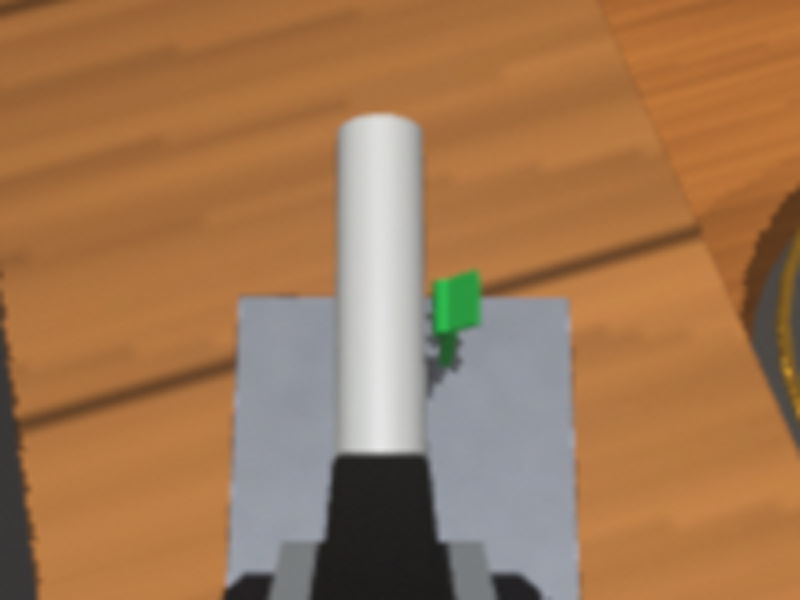

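View pics/s6c.png

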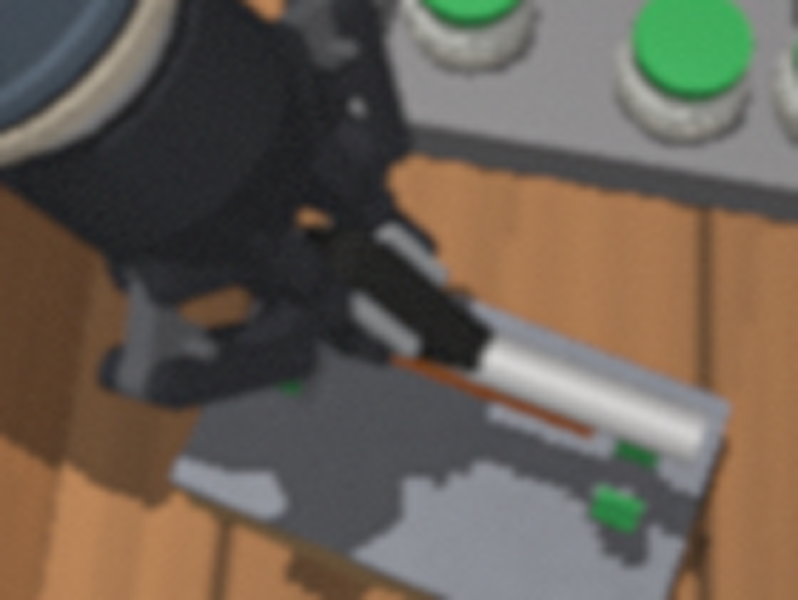

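```bash
python3 - <<'E'
from h import *
s=manip.read_state()
def q(x,y): return (160+(x+.5)/4-.5,80+(y+.5)/3.75-.5)
L=onz('wrist',*q(238,297),128,s);Rr=onz('wrist',*q(570,298),128,s)
L2=onz('wrist',*q(231,540),128,s);R2=onz('wrist',*q(577,540),128,s)
print(L,Rr,np.linalg.norm(L-Rr),np.linalg.norm(L2-R2))
d=(L-L2)[:2];d2=(Rr-R2)[:2];print(np.degrees(np.arctan2(d[1],d[0])),np.degrees(np.arctan2(d2[1],d2[0])),'edge perp',np.degrees(np.arctan2((Rr-L)[1],(Rr-L)[0]))+90)
y=np.radians(-18);ax=np.array([np.cos(y),np.sin(y)])
print('centre',(L+Rr)[:2]/2-85*ax)
for z in(200,196): print([onz('wrist',*q(*p),z,s) for p in((456,300),)])
# expected finger positions in clip frame
for z in (200,): 
    w=onz('wrist',*q(456,300),z,s)[:2]-np.array([533.7,-373.7]); print('own',w@ax,w@[-ax[1],ax[0]])
E
```

```text
[ 629.64  -352.843  128.   ] [ 598.505 -448.104  128.   ] 100.22049385801397 98.66032970406518
-17.512807194933778 -18.660995514962533 edge perp -18.09960544495179
centre [ 533.233 -374.207]
[array([ 585.52 , -402.655,  200.   ])]
[array([ 586.793, -403.35 ,  196.   ])]
own 58.230945403143586 -11.524418653970114
```

```bash
cat >> h.py <<'E'
CC=np.array([533.6,-373.9]);CY=-18.1
def cgrip(dz):
    y=np.radians(CY); w=CC-27.5*np.array([np.cos(y),np.sin(y)]); return np.array([w[0],w[1],183+39.3+dz])
def cstat():
    s=manip.read_state(); m=sp(s,[0,0,44]); y=np.radians(CY); d=m[:2]-CC; e=sp(s,[45,0,0])-sp(s,[-45,0,0])
    print('own',d@[np.cos(y),np.sin(y)],d@[-np.sin(y),np.cos(y)],'dz',m[2]-183,'yawerr',np.degrees(np.arctan2(e[1],e[0]))-CY,'pitch',np.degrees(np.arcsin(e[2]/90)),'q',np.round(s['qpos'],1),'F',s['contact_force'],'T',s['wrist_torque'],s['time'],s['grip_width'])
E
python3 - <<'E'
from h import *
cstat(); chain([(cgrip(33),CY,30)],[1])
E
```

```text
own 0.7738486700099544 5.318700544847868 dz 70.77918892003285 yawerr 0.39122204324951326 pitch 0.11982915715676905 q [ 61.2  17.3 -32.7 112.4   4.8  23.6 -79.5] F [ 0.006 -0.014 -2.088] T [0.151 0.678 0.036] 19.725 14.542641485885332
[ 0.323 -0.192  0.041] [ 0.008 -0.012 -0.004] tcp [ 434. -341.  390.]
```

>>> step_arm([
  {"tx": 0.16,"ty": -0.1,"tz": 0.04,"wx": 0.01,"wy": -0.01,"wz": 0},
  {"tx": 0.32,"ty": -0.19,"tz": 0.04,"wx": 0.01,"wy": -0.01,"wz": 0},
  {"tx": 0.32,"ty": -0.19,"tz": 0.04,"wx": 0.01,"wy": -0.01,"wz": 0},
  {"tx": 0.32,"ty": -0.19,"tz": 0.04,"wx": 0.01,"wy": -0.01,"wz": 0},
], grip_force=120)

```text
time: 20.23
position: [434.5, -340.7, 390.6]
ee_rot: [90.2, 59.8, -17.9]
contact_force: [0.4, 0.0, -1.1]
grip_width: 14.7
```

```bash
python3 - <<'E'
from h import *
cstat(); chain([(cgrip(14),CY,30),(cgrip(0),CY,30),(cgrip(-2),CY,30)],[1,1,1])
s,im=snap('wrist','w16.png')
_,im2=snap('scene','s7.png');cv2.imwrite('pics/s7c.png',cv2.resize(im2[300:384,210:330,::-1],(798,558),interpolation=cv2.INTER_CUBIC))
cv2.imwrite('pics/w16c.png',cv2.resize(im[80:240,160:360,::-1],(800,600),interpolation=cv2.INTER_CUBIC))
E
```

```text
own 0.9660468361548343 1.0680355623767368 dz 34.41393554692766 yawerr 0.041953470459922926 pitch 0.17154623658889837 q [ 58.9  19.7 -30.  115.4   7.3  18.1 -81.5] F [ 0.409  0.001 -1.079] T [ 0.231  0.661 -0.013] 20.225 14.735972780783534
[ 0.171 -0.105  0.008] [-0.    -0.003 -0.006] tcp [ 434. -341.  371.]
[ 0.121 -0.07   0.   ] [-0. -0.  0.] tcp [ 434. -341.  357.]
[ 0.017 -0.01   0.   ] [0. 0. 0.] tcp [ 434. -341.  355.]
```

View pics/w16c.png

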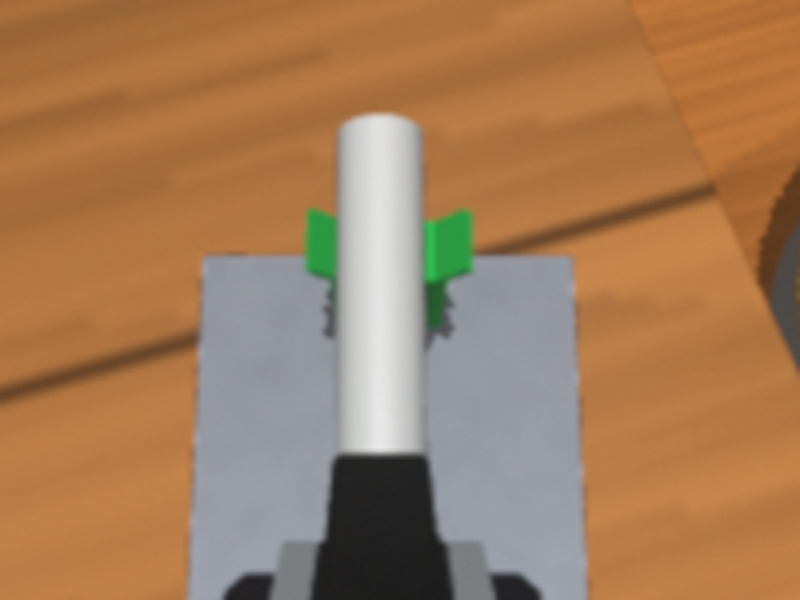

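View pics/s7c.png

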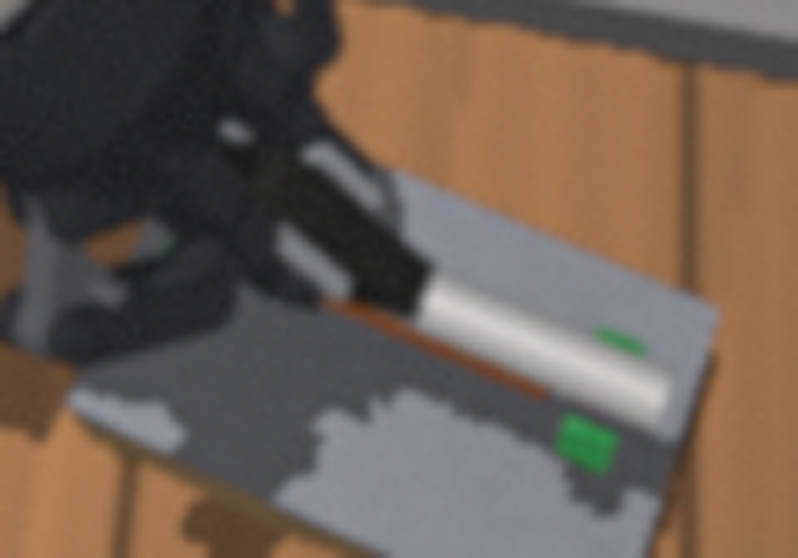

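>>> step_arm([
  {"tx": 0.09,"ty": -0.06,"tz": 0.015,"wx": 0,"wy": 0,"wz": -0.01},
  {"tx": 0.17,"ty": -0.105,"tz": 0.015,"wx": 0,"wy": 0,"wz": -0.01},
  {"tx": 0.2,"ty": -0.125,"tz": 0.015,"wx": 0,"wy": 0,"wz": -0.01},
  {"tx": 0.2,"ty": -0.125,"tz": 0.015,"wx": 0,"wy": 0,"wz": -0.01},
])

```text
time: 20.82
position: [434.1, -342.2, 367.8]
ee_rot: [90.1, 59.9, -18.0]
contact_force: [1.8, 1.0, 3.0]
grip_width: 14.5
```

```bash
python3 - <<'E'
from h import *
cstat(); chain([(cgrip(0),CY,30),(cgrip(-2),CY,30)],[1,1])
E
```

```text
own 0.8359911589951206 -0.6283792637355601 dz 11.377274781191375 yawerr 0.03049375809695931 pitch 0.08319331320468559 q [ 57.3  21.4 -28.1 117.    8.7  14.8 -82.4] F [1.753 1.    3.034] T [ 0.103 -0.421  0.05 ] 20.825 14.502419979240829
[ 0.094 -0.061 -0.008] [ 0.    -0.002 -0.003] tcp [ 434. -341.  357.]
[ 0.017 -0.01  -0.   ] [0. 0. 0.] tcp [ 434. -341.  355.]
```

>>> step_arm([
  {"tx": 0.03,"ty": -0.02,"tz": 0,"wx": 0,"wy": 0,"wz": 0},
  {"tx": 0.06,"ty": -0.035,"tz": 0,"wx": 0,"wy": 0,"wz": 0},
  {"tx": 0.085,"ty": -0.05,"tz": 0,"wx": 0,"wy": 0,"wz": 0},
  {"tx": 0.1,"ty": -0.06,"tz": 0,"wx": 0,"wy": 0,"wz": 0},
  {"tx": 0.1,"ty": -0.06,"tz": 0,"wx": 0,"wy": 0,"wz": 0},
])

```text
time: 21.45
position: [434.5, -342.1, 356.6]
ee_rot: [90.0, 59.8, -18.0]
contact_force: [-0.1, 1.6, 6.7]
grip_width: 14.7
```

```bash
python3 - <<'E'
from h import *
cstat(); chain([(cgrip(-2),CY,30),(cgrip(-4),CY,30)],[1,1])
s,im=snap('wrist','w17.png')
_,im2=snap('scene','s8.png');cv2.imwrite('pics/s8c.png',cv2.resize(im2[300:384,210:330,::-1],(798,558),interpolation=cv2.INTER_CUBIC))
cv2.imwrite('pics/w17c.png',cv2.resize(im[80:240,160:360,::-1],(800,600),interpolation=cv2.INTER_CUBIC))
E
```

```text
own 1.5126058321354259 -0.4300999766909673 dz 0.4021295021713627 yawerr 0.05297710166506775 pitch 0.18908352731325484 q [ 56.4  22.2 -27.1 117.9   9.5  12.9 -83.1] F [-0.074  1.603  6.714] T [ 0.328 -0.065  0.089] 21.45 14.657344293915852
[ 0.013 -0.018 -0.006] [ 0.001 -0.001 -0.006] tcp [ 434. -341.  355.]
[ 0.017 -0.01   0.   ] [-0. -0.  0.] tcp [ 434. -341.  353.]
```

View pics/w17c.png

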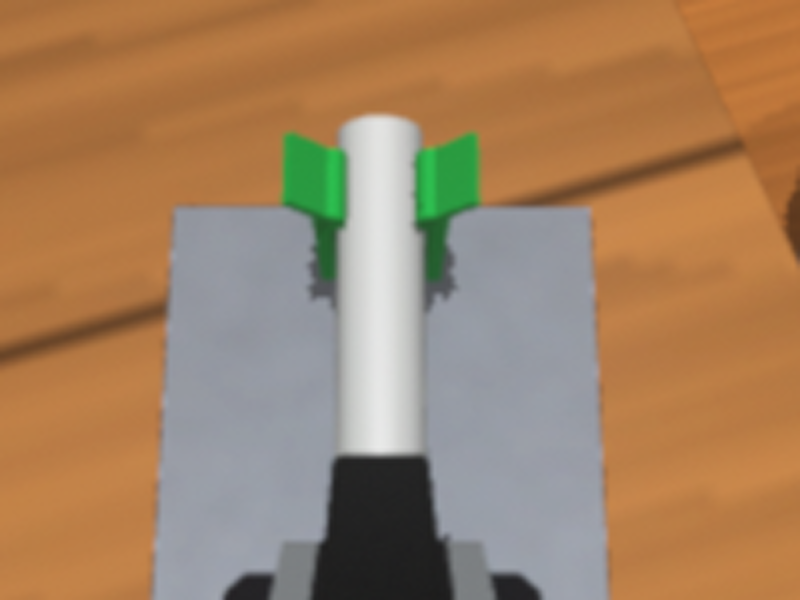

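View pics/s8c.png

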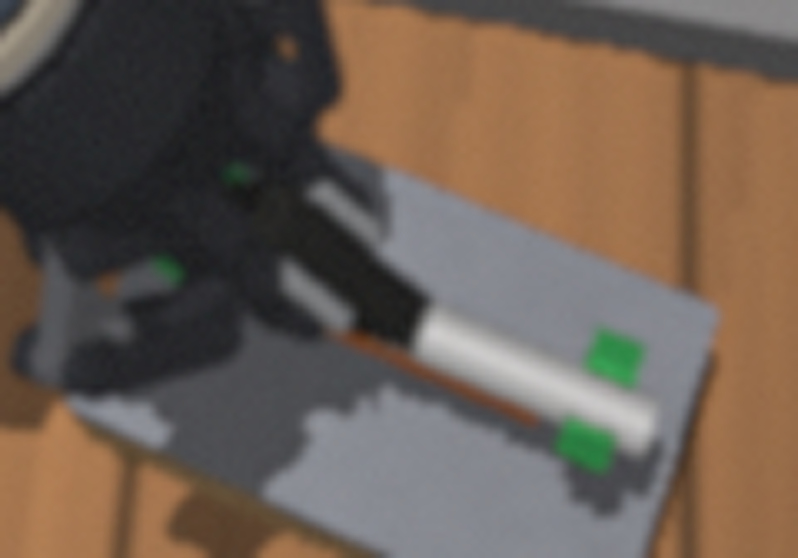

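>>> step_arm([
  {"tx": 0.015,"ty": -0.01,"tz": 0,"wx": 0,"wy": 0,"wz": -0.01},
  {"tx": 0.03,"ty": -0.018,"tz": 0,"wx": 0,"wy": 0,"wz": -0.01},
  {"tx": 0.03,"ty": -0.018,"tz": 0,"wx": 0,"wy": 0,"wz": -0.01},
])

```text
time: 21.92
position: [434.8, -341.8, 356.3]
ee_rot: [89.7, 59.8, -18.3]
contact_force: [-18.7, 12.2, 40.9]
grip_width: 14.8
```

```bash
python3 - <<'E'
from h import *
cstat()
E
```

```text
own 1.6829210760463618 -0.5332226827744772 dz 0.0792765204782313 yawerr 0.05543007401011124 pitch 0.18648482029621555 q [ 56.   22.2 -26.7 118.    9.7  12.8 -83.3] F [-18.692  12.181  40.88 ] T [1.315 0.359 0.504] 21.925 14.836790806362076
```

>>> step_arm([
  {"tx": 0,"ty": 0,"tz": 0,"wx": 0,"wy": 0,"wz": 0},
  {"tx": 0,"ty": 0,"tz": 0,"wx": 0,"wy": 0,"wz": 0},
])

```text
time: 22.18
position: [434.7, -341.8, 356.5]
ee_rot: [89.7, 59.8, -18.3]
contact_force: [-6.3, 4.0, 13.0]
grip_width: 14.7
```

```bash
python3 - <<'E'
from h import *
cstat()
E
```

```text
own 1.6076893271728798 -0.5934237607607602 dz 0.30702239014445354 yawerr 0.051824412107812634 pitch 0.20049289169131657 q [ 56.   22.2 -26.7 118.    9.7  12.8 -83.3] F [-6.328  3.984 12.984] T [0.648 0.622 0.186] 22.175 14.727776826948475
```

Bottomed out firmly; opening now, partly (about 45 mm) and then backing off along the tool axis.

>>> step_arm([
  {"tx": 0,"ty": 0,"tz": 0,"wx": 0,"wy": 0,"wz": 0},
  {"tx": 0,"ty": 0,"tz": 0,"wx": 0,"wy": 0,"wz": 0},
  {"tx": 0,"ty": 0,"tz": 0,"wx": 0,"wy": 0,"wz": 0},
  {"tx": 0,"ty": 0,"tz": 0,"wx": 0,"wy": 0,"wz": 0},
  {"tx": 0,"ty": 0,"tz": 0,"wx": 0,"wy": 0,"wz": 0},
], gripper=0.7)

```text
time: 22.8
position: [434.7, -341.8, 356.4]
ee_rot: [89.7, 59.8, -18.3]
contact_force: [-0.0, 0.1, 0.0]
grip_width: 60.1
```

>>> step_arm([
  {"tx": -0.15,"ty": 0,"tz": 0,"wx": 0,"wy": 0,"wz": 0},
  {"tx": -0.4,"ty": 0,"tz": 0,"wx": 0,"wy": 0,"wz": 0},
  {"tx": -0.7,"ty": 0,"tz": 0,"wx": 0,"wy": 0,"wz": 0},
  {"tx": -1,"ty": 0,"tz": 0,"wx": 0,"wy": 0,"wz": 0},
  {"tx": -1,"ty": 0,"tz": 0,"wx": 0,"wy": 0,"wz": 0},
])

```text
time: 23.42
position: [386.2, -325.9, 445.2]
ee_rot: [89.4, 59.6, -18.7]
contact_force: [0.1, 0.1, -0.5]
grip_width: 59.7
```

```bash
python3 - <<'E'
from h import *
s,im=snap('wrist','w18.png');print(s['qpos'],s['contact_force'],s['grip_width'])
_,im2=snap('scene','s9.png');cv2.imwrite('pics/s9c.png',cv2.resize(im2[300:384,210:330,::-1],(798,558),interpolation=cv2.INTER_CUBIC))
_,im=snap('top','t4.png');cv2.imwrite('pics/t4c.png',cv2.resize(im[60:220,170:430,::-1],None,fx=3,fy=3,interpolation=cv2.INTER_CUBIC))
E
```

```text
[ 71.064  12.773 -39.591 116.098   0.651  24.552 -74.258] [ 0.103  0.108 -0.48 ] 59.67950976958902
```

View pics/w18.png

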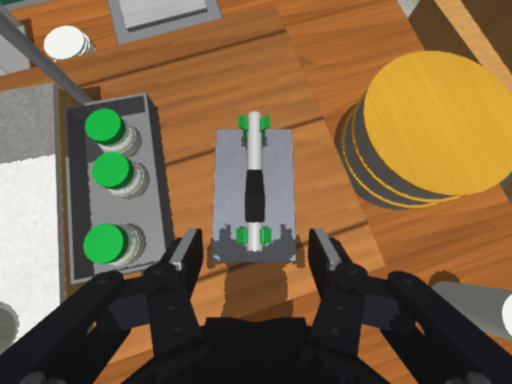

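View pics/s9c.png

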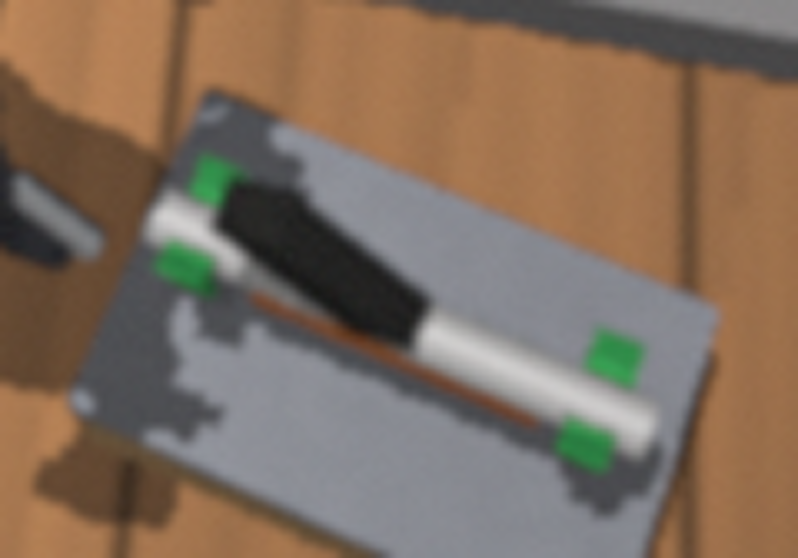

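View pics/t4c.png

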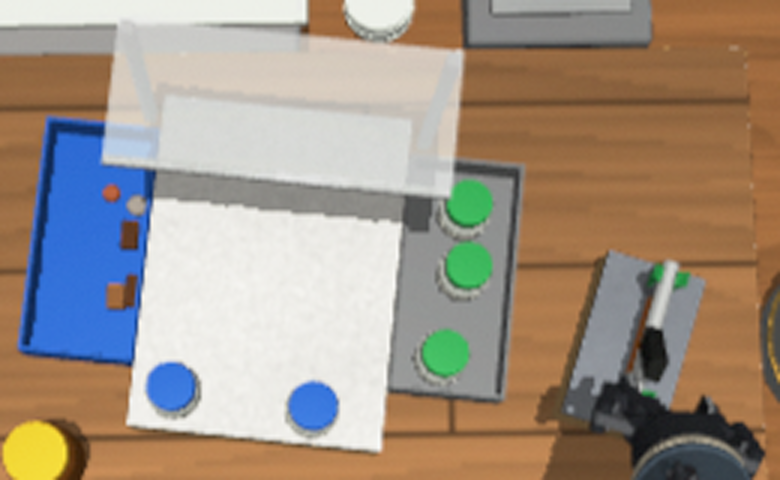

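```bash
python3 - <<'E'
from h import *
s=manip.read_state()
ends={'far':((254.5,113.5),(642,425)),'near':((254.5,248.5),(163,222))}
for k,(w,c) in ends.items():
    o1,d1=ray('wrist',*w,s);o2,d2=ray('scene',210+(c[0]+.5)/6.65-.5,300+(c[1]+.5)/6.643-.5)
    t=np.linalg.lstsq(np.c_[d1,-d2],o2-o1,rcond=None)[0];a=o1+d1*t[0];b=o2+d2*t[1];print(k,(a+b)/2,np.linalg.norm(a-b))
y=np.radians(CY)
for e in(74,-74):
    p=[CC[0]+e*np.cos(y),CC[1]+e*np.sin(y),183];print(p,proj('wrist',p,s),proj('scene',p))
E
```

```text
far [ 603.366 -396.832  183.578] 0.23538433499386097
near [ 466.121 -351.851  172.764] 0.25733189283649605
[np.float64(603.938164140456), np.float64(-396.89005579267416), 183] [254.289 113.26 ] [306.363 363.721]
[np.float64(463.261835859544), np.float64(-350.9099442073258), 183] [254.405 251.379] [232.217 331.113]
```

```bash
python3 - <<'E'
import cv2
w=cv2.imread('pics/w18.png');s=cv2.imread('pics/s9.png')
a=cv2.resize(w[220:265,225:285],(400,300),interpolation=cv2.INTER_CUBIC)
b=cv2.resize(s[315:360,220:280],(400,300),interpolation=cv2.INTER_CUBIC)
cv2.imwrite('pics/e.png',cv2.hconcat([a,b]))
E
```

```text
(no output)
```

View pics/e.png

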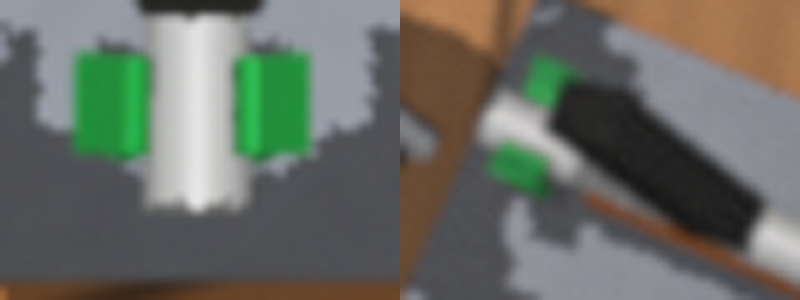

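```bash
python3 - <<'E'
from h import *
s=manip.read_state();print(s['contact_force'],np.abs(s['qvel']).max(),s['time']); print(manip.hand_in())
E
```

```text
[ 0.151 -0.92  -0.499] 0.90532653594851 23.575
the job is handed in; nothing more can be done
None
```

I swept all five chips into the blue tray, pressed the scraper into both clips and released it, then handed the job in at 23.6 s. No verdict was reported.

**How it went**
- I took the scraper from its slotted rest by the stem, with the hand leaned back 30°.
- The first pass swept chips 1, 3 and 4 from under the shield. The second pass swept chips 2 and 5 along the near side.
- I then pressed the spine straight down into the clips, let go and backed off.

**Last checks**
- **Chips:** the final top view shows the board clear and all five chips in the blue tray. Judging by eye, they lie below the rim.
- **Cups, jar and shield:** the cups and jar look unmoved in the same view. I saw no contact with the shield.
- **Scraper:** the spine stopped dead at about 41 N with the height estimate 0.1 mm above seat level. By the arm's pose it sat about 1.7 mm lengthwise and 0.6 mm sideways of the seat, and 0.05° off the clip line.
- **Robot:** the gripper is open, about 100 mm back from the grip point, with roughly zero contact force.

**Disagreement:** locating the spine ends from two views gave 183.6 mm for the far end, against 183 mm expected. The near end came out at 172.8 mm, which would be below full home. I put that down to the shaded, partly hidden end in the scene camera. A closer crop put the near end within 0.2 pixel of where the wrist camera should see it, but the scene camera still disagreed by about 1.5 pixels.

**Close to a limit:** joint 6 ran down to 9.82° against its 9.80° limit at the start of the second pass. I turned the blade up to about 12° during that pass to keep joint 7 within its range.

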